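# Clear the offcuts off a tilt stage, tilt it to the red mark and hold it

## Robot

A 6-joint arm with a two-finger parallel gripper is mounted at the origin on the work surface; the furniture and walls round the work are solid. World frame = base frame: x ahead of the robot, y to its left, z up, the work surface at z = 0. Lengths are in m, angles in rad, forces in N, time in s.
With the tool pointing down it reaches from about 0.25 to 0.775 m from the base axis. Payload 4 kg.
Tool frame: the origin (TCP) lies midway between the tips of the shut fingers; the grasp point (between the pads) lies grip_point_offset behind it (grip_point_offset is the distance from the TCP to the grasp point, in m); z points along the fingers, y is the line along which they close (so a half turn about z gives the same grasp; the last joint's range is limited). The gripper opens to 94 mm and grips with 3 to 60 N. Pads are 16 mm wide; open, the fingers measure 119 mm over their backs; the gripper's body (75 mm by 177 mm) begins 78 mm behind the grasp point.
Start: joints at [-1.278, 0.087, 1.371, -0, 1.684, -0.103], TCP at [0.212, -0.508, 0.174] pointing down, gripper open.
Joint ranges: [-3.1, 3.1], [-0.76, 2.03], [0.27, 2.55], [-1.08, 4.22], [0.17, 2.65], [-2.57, 2.57]. Speed limits (rad/s): [2.79, 2.79, 3.14, 3.14, 3.14, 3.14].

## Interface

Orientations are given as [roll, pitch, yaw] about the fixed x, y, z axes, in that order (R = Rz(yaw) Ry(pitch) Rx(roll)).
In Python, from bench import * gives the robot as it stands. The module is installed in compiled form; this text tells all that it offers.
- The arm moves only by the tool apply_moves, never from a script. Its argument "commands" is a list of rows, each a list of 7 numbers: the turn, a rotation vector about the world's x, y, z in rad, then the shift along the world's x, y, z in m, then the opening in per cent of the stroke, from 0 (shut) to 100 (fully open). In form: [[ax, ay, az, x, y, z, jaw], ...]. A call has exactly 5 rows; each row is the pose to reach, as a shift and turn from the pose commanded when the call began; what a row does not reach only later rows make up. A row lasts 1/10 s, in which the tool goes at most 50 mm and 8.59 degrees, less where a joint would pass 70% of its speed; a pose out of reach is approached as far as the arm can. A call with a gripper value outside its range is refused whole. The fingers move at their own pace and stop on an object; the grip force is fixed at half the most. Time passes only in rows, so rows that repeat a pose let the fingers close, or fill a call up. It gives the time, the measured TCP pose, the force, the opening and the grip force at its end, in the units of the state.
- get_obs(): the state, without advancing time (a new reading comes with each control period).
- snapshot(name): name is "side" or "top" or "wrist"; returns a dict with "pixels" (400x640x3 uint8, red, green, blue), "vertical_fov" (degrees; the focal length in pixels is half the picture's height over the tangent of half this angle, whatever the lens; pixels are square), "cx", "cy" (the principal point, pixels), "rvec" (rotation vector, rad) and "tvec" (3), from world to camera coordinates, as OpenCV has them. Camera axes: x right, y down, z forward; pixel columns grow to the right and rows downward; lengths in m; the calibration is good to about 2 mm. A picture is of the moment at which its call begins. There is no depth.
- close_job(): hands the job in; it is judged then, once.
Trained networks look in the newest picture that a camera, given by its name, has taken for a name from the list of things; names that differ only in an ending like _2 or _b are one class to them, and where a whole thing is asked for, a point or a joint stands for the part that bears it (a point fixed in the world has none). Each returns a list of dicts, best first, with "score" (0 to 1); they miss things now and then, are a little off and sometimes report something else, mostly with a low value. They report only what shows in the picture. A call takes as long as a camera call. They do not tell look-alikes from the thing itself.
- masks_of(camera, query): "mask" (400x640 bool, what is visible of it) and "extent" ([left, top, right, bottom] in pixels, round what is visible of it).
- place_of(camera, query): "pixel" ([column, row] in pixels: a listed point, or the origin of a listed thing).
The state is a dict: "time": time; "joint_positions": joint angles; "qvel": joint speeds; "joint_torque": joint torques, N m; "tool_pos": TCP position; "ee_rot": TCP orientation; "wrist_force": force on the tool from outside, world axes, zero at the start; "wrist_torque": the same for the moment, N m; "width": finger opening in m; "finger_force": force on a finger pad.
Only numpy, scipy, OpenCV 4.12 (cv2) and the standard library are available. Lean on these libraries where they do the work, as an engineer would, in place of code of your own. Each camera call takes 0.05 s, during which the arm holds its last target. There are 200 camera calls.

## Task

Get the tilt stage ready for the next circuit board: with the orange scraper, sweep the four metal offcuts off its dark plate into the steel tray at the plate's left side, then stand the scraper upright on the bench, clear of the stage. Now lift the plate by its bow handle until its white pointer lines up with the red mark clip on the quadrant, and finish while still gripping the handle and holding the plate steady there: the clamp knob is slack, so the plate would fall shut, and a colleague will tighten the knob while you hold. Do not touch the offcuts with the fingers, do not tilt the plate before all of them are in the tray, and leave the red mark and the loupe, flux pot and wool pot where they are.

Things in the scene. Friction and masses are not known exactly. Their poses are not given: they have to be found in the camera images.
- tilt_stage: Tilt stage for boards, fixed: grey base 190 x 210 x 16 mm, dark hinged plate, slotted quadrant on the right, steel tray on the left. Origin on the bench; x runs from the hinge edge (nearest the robot) to the handle edge, y left to the tray, z up. In this frame the flat plate spans x -0.080 to 0.085, y -0.110 to 0.094, top z = 0.054; a ledge 10 mm above it runs along the hinge edge to x = -0.0735.
- plate (a joint): Angle of the plate, rad: 0 = lying flat on its rest pads, growing as the free edge is lifted; limit 1.2. The hinge turns almost freely and the plate (about 0.6 kg) falls shut by itself from any angle below the limit.
- hinge (a point): Point on the plate's hinge axis, at (-0.080, 0, 0.050) in the tilt_stage frame; the axis runs along the tilt_stage y axis. The quadrant (4 mm sheet about this axis, at y = -0.1205, 96 mm radius) rises to z = 0.145; the black clamp knob beside it reaches to y = -0.141.
- handle (a point): Bow handle on the plate; the point is the middle of its bar: round, 12 mm thick, straight for 74 mm, parallel to the hinge axis, on two posts 90 mm apart, its centre 40 mm above the plate's top (34 mm free beneath). Plate flat: at (0.068, -0.008, 0.094) in the tilt_stage frame; it swings with the plate about the hinge axis, radius 154 mm. Axes as the plate's.
- pointer (a point): The plate's pointer, a white tab at its right side just outside the quadrant's rim, 104 mm from the hinge axis, level with the plate's mid-plane. Moves with the plate. It meets mark_tip exactly when the plate's angle equals the mark's.
- mark_tip (a point): The red clip on the quadrant's rim, at the point that the pointer must meet: 104 mm from the hinge axis, in the pointer's plane of motion.
- mark (a joint): Angle at which the red clip is set, rad, on the same scale as plate (between 0.42 and 0.95). Stiff; it stays where it is unless pushed.
- tray (a point): Centre of the tray's floor, at (-0.020, 0.128, 0.007) in the tilt_stage frame, same axes. Inside 114 mm along x, 64 mm along y (stage y 0.096 to 0.160). All its walls end below the plate's top: z = 0.034 beside the plate, 0.044 at the ends, 0.048 outside. Things pushed slowly over the plate's left edge (y = 0.094) drop into it.
- scraper_mid (a point): Orange scraper block with a black sole, standing upright on the bench: 100 mm long (its x axis), 24 mm wide (y), 69 mm tall, 90 g. The point is its centre, 35 mm above the sole. Grip: an upright rib 74 mm long, 16 mm thick (across y), from 14 mm below to 34 mm above the point. It pushes with the flat long sides of its foot, up to 21 mm above the sole.
- chip_brass: Brass-coloured offcut, 18 x 14 x 8 mm; origin at the middle of its underside as built. Lies loose on the plate.
- chip_copper: Copper-coloured offcut, 20 x 12 x 7 mm; origin at the middle of its underside. Lies loose on the plate.
- chip_angle: Piece of aluminium angle, 18 x 16 x 12 mm, walls 3 mm; origin at the middle of its underside. Lies loose on the plate.
- chip_steel: Steel offcut, 15 x 15 x 8 mm; origin at the middle of its underside. Lies loose on the plate. All four offcuts start within x -0.058 to +0.028 and y -0.053 to +0.058 of the tilt_stage frame and weigh 14 g each.
- loupe: Black eye loupe, 42 mm across, 36 mm tall, loose; bystander. Origin at its underside's centre.
- flux_pot: Small open pot of flux paste, 34 mm across, 18 mm tall, loose; bystander. Origin at its underside's centre.
- wool_pot: Green glass pot with steel wool, 58 mm across, 42 mm tall, loose; bystander. Origin at its underside's centre.
- microscope: Stereo microscope of the bench, fixed, to the right of the stage: an obstacle between the arm's start and the work, up to 0.48 m high, within 0.25 m of its origin (on the bench, under its middle). Pass above it.
- bench_supply: Grey bench power supply, fixed, 158 mm high: an obstacle to the left of and beyond the tray. It covers world x 0.63 to 0.75 from y = 0.30 leftwards. Origin on the bench, under its middle.
There are look-alikes about, which are no part of the job. Of the things that look like the part that bears scraper_mid, the middle-sized one is meant.

How it is judged:
By the outcome, as a careful person would: the job done as asked, in the order asked, and still so for the second after the job is handed in, while the arm keeps its last pose, push and grip.
It also fails if it takes over 67 s, if anything falls off the work surface, if the arm or the gripper's body presses on something with over 40 N, if the wrist force passes 120 N, or if a joint passes its speed limit or range.

## Working session

There is one attempt and no reset: what is moved stays moved. The work goes in short steps, Python scripts to look and compute and a tool call to move; the robot and the scene stay as the last step left them, time stands still between calls to the robot, and variables do not carry over. Pictures are saved under pics/ and viewed, at most 10 in all, crops included, and the job is handed in when it is done.

Besides the shell and the picture viewer there is one more tool, called by a JSON object that holds its "name" and its "arguments". apply_moves: Moves the arm, as the interface text tells. Its arguments: {"type":"object","properties":{"commands":{"type":"array"}},"required":["commands"]}

```bash
mkdir -p pics; cat > h.py <<'E'
from bench import *
import numpy as np, cv2
def cam(s):
    f=200/np.tan(np.radians(s["vertical_fov"])/2)
    K=np.array([[f,0,s["cx"]],[0,f,s["cy"]],[0,0,1]]); R=cv2.Rodrigues(np.array(s["rvec"],float))[0]
    return K,R,np.array(s["tvec"],float).ravel()
def ray(C,p):
    K,R,t=C; d=R.T@np.linalg.inv(K)@[p[0],p[1],1]; return -R.T@t,d/np.linalg.norm(d)
def atz(C,p,z):
    o,d=ray(C,p); return o+d*(z-o[2])/d[2]
def tri(obs):
    A=np.zeros((3,3));b=np.zeros(3)
    for C,p in obs:
        o,d=ray(C,p);M=np.eye(3)-np.outer(d,d);A+=M;b+=M@o
    return np.linalg.solve(A,b)
def proj(C,P):
    K,R,t=C; q=K@(R@np.asarray(P,float)+t); return q[:2]/q[2]
def save(s,n): cv2.imwrite("pics/"+n,s["pixels"][:,:,::-1])
E
python3 - <<'E'
from h import *
np.set_printoptions(precision=3,suppress=True)
C={}
for c in("top","side"):
    s=snapshot(c);save(s,c+"0.png");C[c]=cam(s); print(c,-C[c][1].T@C[c][2],s["vertical_fov"])
    for q in["tilt_stage","hinge","handle","pointer","mark_tip","tray","scraper_mid","chip_brass","chip_copper","chip_angle","chip_steel","loupe","flux_pot","wool_pot","microscope"]:
        print(c,q,[(round(r["score"],2),np.round(r["pixel"],1).tolist(),atz(C[c],r["pixel"],0.0 if q!="scraper_mid" and 'chip' not in q else (0.035 if q=="scraper_mid" else 0.054))[:2]) for r in place_of(c,q)[:4]])
print(get_obs())
E
```

```text
top [0.455 0.159 1.183] 51.26084399518726
top tilt_stage [(0.75, [346.7, 205.2], array([0.566, 0.109])), (0.56, [387.5, 188.0], array([ 0.612, -0.009]))]
top hinge [(0.93, [348.4, 232.4], array([0.489, 0.107]))]
top handle [(0.77, [345.4, 174.0], array([0.656, 0.11 ])), (0.51, [361.1, 219.1], array([0.526, 0.07 ]))]
top pointer [(0.56, [386.8, 192.5], array([ 0.599, -0.006]))]
top mark_tip [(0.72, [363.5, 136.1], array([0.766, 0.053])), (0.55, [393.6, 195.1], array([ 0.591, -0.025]))]
top tray [(0.8, [302.1, 216.4], array([0.538, 0.237])), (0.74, [388.4, 190.8], array([ 0.604, -0.011]))]
top scraper_mid [(0.91, [253.9, 245.1], array([0.46 , 0.369])), (0.72, [300.7, 283.8], array([0.353, 0.242])), (0.53, [212.4, 217.3], array([0.54 , 0.484]))]
top chip_brass [(0.62, [361.7, 219.2], array([0.522, 0.072]))]
top chip_copper [(0.43, [356.5, 196.1], array([0.585, 0.084]))]
top chip_angle [(0.52, [337.0, 215.2], array([0.535, 0.138]))]
top chip_steel [(0.37, [330.4, 198.8], array([0.58 , 0.155]))]
top loupe [(0.75, [407.8, 169.2], array([ 0.665, -0.069]))]
top flux_pot [(0.64, [212.6, 265.4
[... 1524 characters left out ...]
ux_pot [(0.5, [341.3, 315.5], array([0.399, 0.492])), (0.38, [333.4, 199.9], array([0.567, 0.062]))]
side wool_pot [(0.73, [276.6, 187.9], array([0.759, 0.062])), (0.45, [339.5, 155.0], array([ 0.643, -0.224]))]
side microscope []
{'time': 1.6, 'joint_positions': array([-1.278,  0.087,  1.371,  0.   ,  1.684, -0.103]), 'qvel': array([-0.001,  0.   ,  0.002,  0.002,  0.   , -0.   ]), 'joint_torque': array([  0.   , -34.003, -30.259,   0.072,   0.024,  -0.   ]), 'tool_pos': array([ 0.212, -0.508,  0.174]), 'ee_rot': array([ 3.141, -0.   ,  0.396]), 'wrist_force': array([-0.386, -0.948, -0.574]), 'wrist_torque': array([ 0.026, -0.018,  0.03 ]), 'finger_force': 0.0, 'width': 0.09384781033862831}
```

```bash
python3 - <<'E'
import cv2,numpy as np
a=cv2.imread("pics/top0.png")[110:300,190:430]; b=cv2.imread("pics/side0.png")[130:330,250:450]
cv2.imwrite("pics/t1.png",cv2.resize(a,None,fx=3.3,fy=3,interpolation=cv2.INTER_CUBIC) if 0 else cv2.resize(a,None,fx=3,fy=3,interpolation=cv2.INTER_CUBIC))
cv2.imwrite("pics/s1.png",cv2.resize(b,None,fx=3,fy=3,interpolation=cv2.INTER_CUBIC))
E
```

```text
(no output)
```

View pics/t1.png

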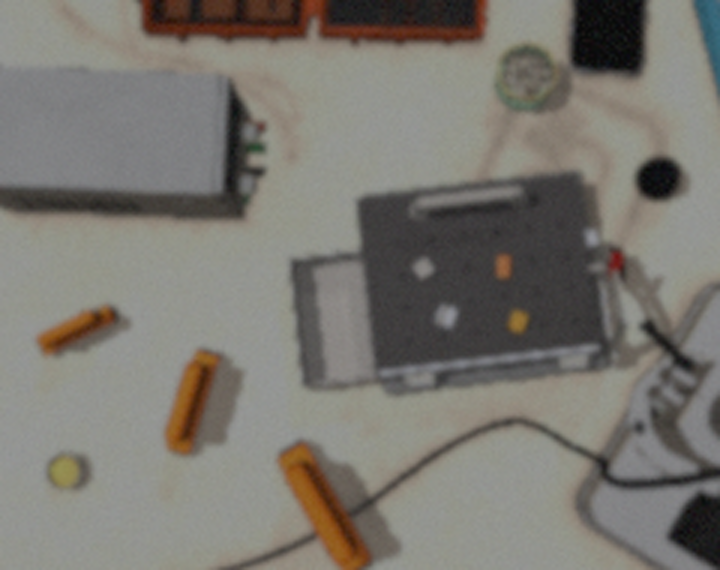

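View pics/s1.png

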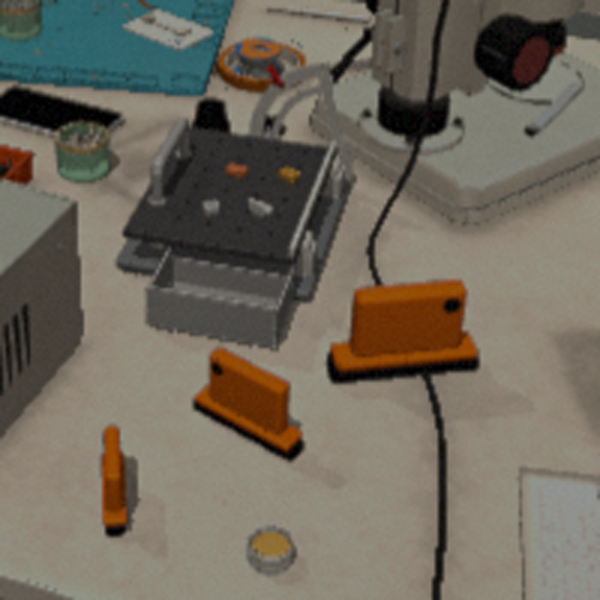

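```bash
python3 - <<'E'
from h import *
from scipy.optimize import least_squares
np.set_printoptions(precision=4,suppress=True)
C={}
for c in("top","side"): C[c]=cam(snapshot(c))
O={"top":{"tilt_stage":(346.7,205.2),"hinge":(348.4,232.4),"handle":(345.4,174),"tray":(302.1,216.4)},
"side":{"tilt_stage":(324.8,208.7),"hinge":(353.9,202.4),"handle":(306.9,177.3),"tray":(322.9,231.2)}}
L={"tilt_stage":(0,0,0),"hinge":(-.08,0,.05),"handle":(.068,-.008,.094),"tray":(-.02,.128,.007)}
def W(v,p): c,s=np.cos(v[2]),np.sin(v[2]); return np.array([v[0]+c*p[0]-s*p[1],v[1]+s*p[0]+c*p[1],p[2]])
f=lambda v:np.concatenate([proj(C[c],W(v,L[k]))-O[c][k] for c in C for k in L])
r=least_squares(f,[.57,.11,0],loss="soft_l1");v=r.x;print("stage",v);print(f(v).reshape(-1,2))
S=lambda P:(lambda d:np.array([np.cos(v[2])*d[0]+np.sin(v[2])*d[1],-np.sin(v[2])*d[0]+np.cos(v[2])*d[1]]))(np.asarray(P)[:2]-v[:2])
for n,t,s in[("copper",(357.7,198.7),(326.8,189.9)),("brass",(362.8,217),(345.5,188.6)),("angle",(338.7,215.5),(336,200)),("steel",(331,199),(319.5,199.5))]:
    print(n,S(atz(C["top"],t,.058)),S(atz(C["side"],s,.058)))
print("scr",tri([(C["top"],(253.9,245.1)),(C["side"],(331.2,260.1))]))
for c in C:
  for m in masks_of(c,"scraper_mid")[:4]:
    ys,xs=np.nonzero(m["mask"]);z=.035
    P=np.array([atz(C[c],(x,y),z)[:2] for x,y in zip(xs,ys)],np.float32)
    (a,b),(w,h),ang=cv2.minAreaRect(P*1000)
    print(c,m["score"],m["extent"],(a,b),(w,h),ang)
E
```

```text
stage [0.5685 0.1133 0.0869]
[[-1.5262 -0.6996]
 [ 1.0097 -0.4335]
 [ 0.9338  1.2799]
 [-0.9591  0.0824]
 [ 2.3946  0.007 ]
 [ 0.4209 -3.4973]
 [-0.9554 -0.2825]
 [-0.5686  2.1445]]
copper [ 0.0064 -0.0328] [ 0.0055 -0.0123]
brass [-0.0444 -0.0403] [-0.0457 -0.0348]
angle [-0.0329  0.0237] [-0.0333  0.0322]
steel [0.014  0.0391] [0.0123 0.0429]
scr [0.4635 0.3689 0.0397]
top 0.83 [245.0, 230.5, 259.6, 262.7] (467.4818115234375, 370.9958190917969) (25.805028915405273, 91.87823486328125) 73.96453094482422
top 0.72 [281.9, 258.5, 315.9, 303.0] (366.4959411621094, 251.5858154296875) (129.58602905273438, 34.73262023925781) 28.846609115600586
top 0.7 [201.6, 209.0, 229.6, 229.4] (536.4824829101562, 475.861328125) (21.408283233642578, 74.17713928222656) 25.11104393005371
side 0.77 [312.8, 243.5, 351.1, 284.4] (458.61474609375, 372.48077392578125) (78.21883392333984, 128.834228515625) 71.88871002197266
side 0.72 [284.5, 272.3, 292.9, 312.3] (525.7979736328125, 494.54364013671875) (17.6146297454834, 109.89737701416016) 24.414031982421875
```

{"name": "apply_moves", "arguments": {"commands": [[0, 0, 0, 0, 0, 0.05, 100], [0, 0, 0, 0, 0, 0.1, 100], [0, 0, 0, 0, 0, 0.15, 100], [0, 0, 0, 0, 0, 0.2, 100], [0, 0, 0, 0, 0, 0.25, 100]]}}

```text
time: 2.3
tool_pos: [0.2119, -0.507, 0.4267]
ee_rot: [3.141, 0.0, 0.396]
wrist_force: [0.1, -0.5, -0.1]
width: 0.0939
finger_force: 0.0
```

{"name": "apply_moves", "arguments": {"commands": [[0, 0, 0.14, 0, 0, 0.05, 100], [0, 0, 0.28, 0, 0, 0.1, 100], [0, 0, 0.42, 0, 0, 0.14, 100], [0, 0, 0.56, 0.025, 0.043, 0.14, 100], [0, 0, 0.7, 0.05, 0.086, 0.14, 100]]}}

```text
time: 2.8
tool_pos: [0.2616, -0.421, 0.5618]
ee_rot: [-3.14, -0.001, 1.099]
wrist_force: [1.2, 0.2, 0.2]
width: 0.0939
finger_force: 0.0
```

{"name": "apply_moves", "arguments": {"commands": [[0, 0, 0.14, 0.024, 0.043, 0, 100], [0, 0, 0.28, 0.048, 0.086, 0, 100], [0, 0, 0.42, 0.072, 0.129, 0, 100], [0, 0, 0.56, 0.096, 0.172, 0, 100], [0, 0, 0.7, 0.12, 0.215, 0, 100]]}}

```text
time: 3.3
tool_pos: [0.3819, -0.2037, 0.5632]
ee_rot: [3.14, 0.001, 1.801]
wrist_force: [0.6, -0.7, -0.0]
width: 0.0941
finger_force: 0.0
```

Tracking is good; go on to above the scraper.

{"name": "apply_moves", "arguments": {"commands": [[0, 0, 0.14, 0.025, 0.042, 0, 100], [0, 0, 0.28, 0.05, 0.08, 0, 100], [0, 0, 0.42, 0.068, 0.107, 0, 100], [0, 0, 0.56, 0.068, 0.155, 0, 100], [0, 0, 0.7, 0.068, 0.2, 0, 100]]}}

```text
time: 3.8
tool_pos: [0.4503, -0.0041, 0.5618]
ee_rot: [-3.142, -0.001, 2.501]
wrist_force: [-0.2, 0.2, 0.8]
width: 0.0939
finger_force: 0.0
```

{"name": "apply_moves", "arguments": {"commands": [[0, 0, 0.1, 0, 0.048, 0, 100], [0, 0, 0.2, 0, 0.096, 0, 100], [0, 0, 0.3, 0, 0.144, 0, 100], [0, 0, 0.364, 0, 0.19, -0.01, 100], [0, 0, 0.364, 0.005, 0.236, -0.03, 100]]}}

```text
time: 4.3
tool_pos: [0.4538, 0.232, 0.5346]
ee_rot: [3.138, 0.005, 2.861]
wrist_force: [0.3, 0.1, 0.5]
width: 0.094
finger_force: 0.0
```

{"name": "apply_moves", "arguments": {"commands": [[0, 0, 0, 0.003, 0.045, -0.02, 100], [0, 0, 0, 0.006, 0.09, -0.05, 100], [0, 0, 0, 0.009, 0.138, -0.07, 100], [0, 0, 0, 0.009, 0.138, -0.12, 100], [0, 0, 0, 0.009, 0.138, -0.17, 100]]}}

```text
time: 4.8
tool_pos: [0.4641, 0.3706, 0.363]
ee_rot: [3.14, 0.001, 2.863]
wrist_force: [1.6, 0.3, -0.0]
width: 0.0939
finger_force: 0.0
```

```bash
python3 - <<'E'
from h import *
np.set_printoptions(precision=4,suppress=True)
o=get_obs();print(o["tool_pos"],o["ee_rot"],o["joint_positions"])
s=snapshot("wrist");save(s,"w1.png");C=cam(s);print(-C[1].T@C[2])
for r in place_of("wrist","scraper_mid")[:3]: print(r["score"],r["pixel"],atz(C,r["pixel"],.035))
for m in masks_of("wrist","scraper_mid")[:3]:
    print(m["score"],m["extent"])
E
python3 -c "import bench;print(bench.grip_point_offset)"
```

```text
[0.4641 0.3706 0.363 ] [3.1402 0.0007 2.8628] [ 0.5781  0.2362  0.8256  0.0004  2.0783 -0.7137]
[0.3915 0.3907 0.5725]
0.98 [241.4, 130.6] [0.361  0.2456 0.035 ]
0.67 [379.3, 181.9] [0.5291 0.4744 0.035 ]
0.61 [320.8, 161.8] [0.4589 0.3737 0.035 ]
0.71 [213.4, 103.7, 278.2, 160.8]
0.61 [311.3, 134.8, 328.8, 190.5]
0.6 [360.3, 165.9, 399.5, 196.4]
0.0188
```

View pics/w1.png

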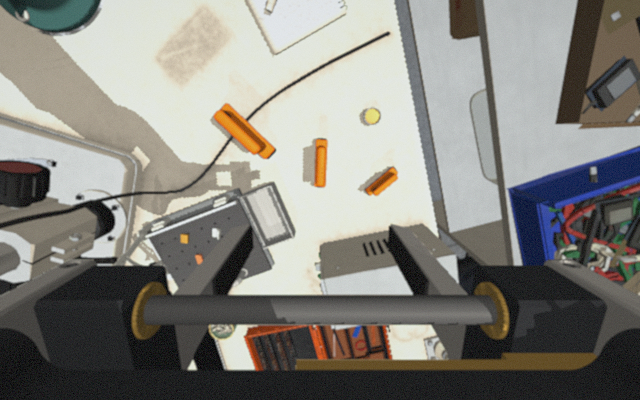

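{"name": "apply_moves", "arguments": {"commands": [[0, 0, 0, -0.001, 0, -0.05, 100], [0, 0, 0, -0.001, 0, -0.1, 100], [0, 0, 0, -0.001, 0, -0.15, 100], [0, 0, 0, -0.001, 0, -0.2, 100], [0, 0, 0, -0.001, 0, -0.25, 100]]}}

```text
time: 5.45
tool_pos: [0.4695, 0.3717, 0.1247]
ee_rot: [3.126, 0.013, 2.859]
wrist_force: [1.1, 0.6, -0.5]
width: 0.0941
finger_force: 0.0
```

{"name": "apply_moves", "arguments": {"commands": [[0, 0, 0, 0, 0, -0.04, 100], [0, 0, 0, 0, 0, -0.065, 100], [0, 0, 0, 0, 0, -0.081, 100], [0, 0, 0, 0, 0, -0.081, 100], [0, 0, 0, 0, 0, -0.081, 0]]}}

```text
time: 5.95
tool_pos: [0.4681, 0.371, 0.0415]
ee_rot: [3.132, 0.008, 2.859]
wrist_force: [-0.4, -0.5, 0.3]
width: 0.0892
finger_force: 0.0
```

{"name": "apply_moves", "arguments": {"commands": [[0, 0, 0, 0, 0, 0, 0], [0, 0, 0, 0, 0, 0, 0], [0, 0, 0, 0, 0, 0, 0], [0, 0, 0, 0, 0, 0, 0], [0, 0, 0, 0, 0, 0, 0]]}}

```text
time: 6.45
tool_pos: [0.4624, 0.3679, 0.0348]
ee_rot: [3.141, 0.0, 2.86]
wrist_force: [0.5, -0.1, -0.2]
width: 0.0493
finger_force: 0.0
```

{"name": "apply_moves", "arguments": {"commands": [[0, 0, 0, 0, 0, 0, 0], [0, 0, 0, 0, 0, 0, 0], [0, 0, 0, 0, 0, 0, 0], [0, 0, 0, 0, 0, 0, 0], [0, 0, 0, 0, 0, 0, 0]]}}

```text
time: 6.95
tool_pos: [0.4625, 0.3679, 0.0347]
ee_rot: [3.141, 0.0, 2.86]
wrist_force: [0.3, 0.3, -0.3]
width: 0.0154
finger_force: 29.9
```

```bash
python3 - <<'E'
from h import *
np.set_printoptions(precision=4,suppress=True)
o=get_obs();print(o["tool_pos"],o["ee_rot"],o["width"],o["finger_force"])
s=snapshot("wrist");save(s,"w2.png");C=cam(s)
for r in place_of("wrist","scraper_mid")[:3]: print(r["score"],r["pixel"],atz(C,r["pixel"],.035))
for m in masks_of("wrist","scraper_mid")[:3]: print(m["score"],m["extent"])
E
```

```text
[0.4625 0.3679 0.0347] [3.1407 0.0004 2.8599] 0.01537579962302975 29.865999076282606
0.79 [319.4, 221.6] [0.4618 0.3673 0.035 ]
0.66 [120.7, 145.3] [0.3629 0.2417 0.035 ]
0.62 [465.3, 256.8] [0.5253 0.4752 0.035 ]
0.88 [417.4, 213.1, 517.1, 295.3]
0.82 [0.0, 69.8, 226.5, 212.1]
0.58 [303.7, 152.9, 342.8, 287.7]
```

View pics/w2.png

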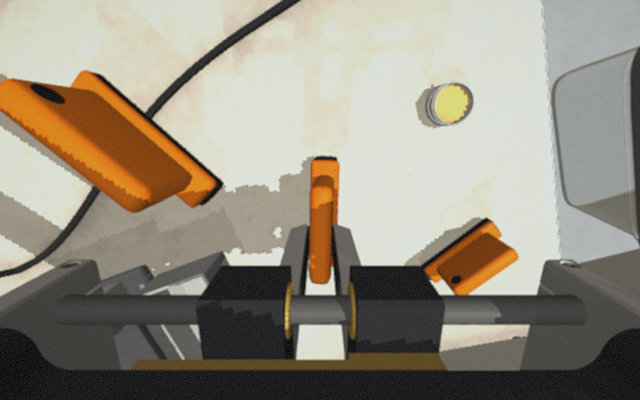

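{"name": "apply_moves", "arguments": {"commands": [[0, 0, 0, 0, 0, 0.04, 0], [0, 0, 0, 0, 0, 0.08, 0], [0, 0, 0.09, 0, 0, 0.12, 0], [0, 0, 0.18, 0, 0, 0.16, 0], [0, 0, 0.27, 0, 0, 0.19, 0]]}}

```text
time: 7.6
tool_pos: [0.4629, 0.3681, 0.2278]
ee_rot: [3.139, 0.003, 3.133]
wrist_force: [0.4, -0.0, -0.5]
width: 0.015
finger_force: 29.9
```

{"name": "apply_moves", "arguments": {"commands": [[0, 0, 0.09, 0.014, -0.046, 0, 0], [0, 0, 0.1, 0.028, -0.092, 0, 0], [0, 0, 0.1, 0.042, -0.138, 0, 0], [0, 0, 0.1, 0.056, -0.184, 0, 0], [0, 0, 0.1, 0.068, -0.22, 0, 0]]}}

```text
time: 8.1
tool_pos: [0.5307, 0.1454, 0.2245]
ee_rot: [3.141, 0.0, -3.055]
wrist_force: [0.4, 0.2, -1.1]
width: 0.0148
finger_force: 29.9
```

```bash
python3 - <<'E'
from h import *
np.set_printoptions(precision=4,suppress=True)
o=get_obs();print(o["tool_pos"],o["ee_rot"])
a=snapshot("top");b=snapshot("side");w=snapshot("wrist")
save(a,"top2.png");save(b,"side2.png");save(w,"w3.png")
im=np.hstack([a["pixels"][90:390,300:620],b["pixels"][0:300,250:570]])[:,:,::-1]
im=cv2.convertScaleAbs(cv2.resize(im,(800,375)),alpha=1.4)
cv2.imwrite("pics/c2.png",np.vstack([im]))
C={"top":cam(a),"side":cam(b),"wrist":cam(w)}
for c in C:
  for q in["pointer","mark_tip","handle","hinge","tray","chip_brass","chip_copper","chip_angle","chip_steel"]:
    print(c,q,[(round(r["score"],2),np.round(r["pixel"],1).tolist()) for r in place_of(c,q)[:2]])
E
```

```text
[0.5307 0.1454 0.2245] [ 3.1413  0.0003 -3.0546]
top pointer [(0.83, [387.9, 187.9])]
top mark_tip [(0.57, [394.1, 197.4])]
top handle []
top hinge [(0.7, [351.4, 234.6]), (0.47, [362.9, 134.5])]
top tray [(0.75, [303.0, 217.5])]
top chip_brass []
top chip_copper []
top chip_angle []
top chip_steel []
side pointer [(0.6, [332.8, 175.7])]
side mark_tip []
side handle [(0.67, [306.6, 178.7]), (0.48, [323.6, 172.4])]
side hinge [(0.76, [353.9, 200.5])]
side tray [(0.87, [323.2, 233.7])]
side chip_brass [(0.36, [344.8, 190.0])]
side chip_copper [(0.39, [328.1, 189.8])]
side chip_angle [(0.38, [338.2, 197.1])]
side chip_steel [(0.58, [318.5, 200.7])]
wrist pointer [(0.7, [214.2, 217.1])]
wrist mark_tip [(0.63, [187.8, 214.0])]
wrist handle [(0.66, [293.3, 259.2])]
wrist hinge [(0.61, [297.7, 145.6])]
wrist tray [(0.6, [379.8, 181.2])]
wrist chip_brass [(0.53, [268.9, 172.3])]
wrist chip_copper [(0.59, [271.2, 208.8])]
wrist chip_angle [(0.48, [309.5, 177.8])]
wrist chip_steel []
```

View pics/c2.png

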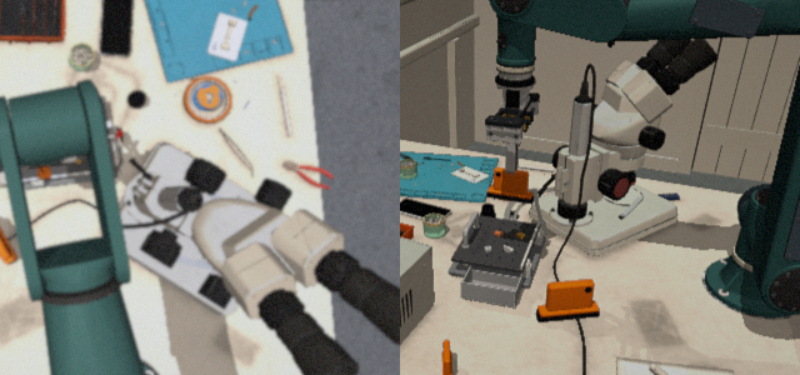

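View pics/w3.png

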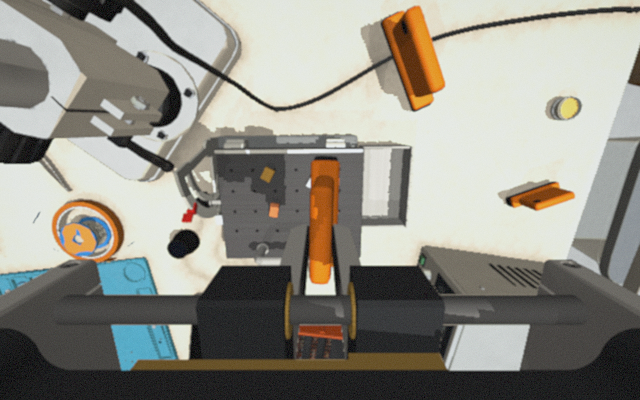

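```bash
cat > fit.py <<'E'
from h import *
from scipy.optimize import least_squares
def W(v,p): c,s=np.cos(v[2]),np.sin(v[2]); return np.array([v[0]+c*p[0]-s*p[1],v[1]+s*p[0]+c*p[1],p[2]])
def S(v,P): d=np.asarray(P)[:2]-v[:2];return np.array([np.cos(v[2])*d[0]+np.sin(v[2])*d[1],-np.sin(v[2])*d[0]+np.cos(v[2])*d[1]])
E
python3 - <<'E'
from fit import *
np.set_printoptions(precision=4,suppress=True)
C={c:cam(snapshot(c)) for c in("top","side","wrist")}
O=[("top","tilt_stage",(346.7,205.2)),("top","hinge",(350,233.4)),("top","handle",(345.4,174)),("top","tray",(302.5,217)),("top","pointer",(387.4,190)),("top","mark_tip",(393.8,196.3)),
("side","hinge",(353.9,201.5)),("side","handle",(306.8,178)),("side","tray",(323,232.4)),("side","pointer",(331.5,175.6)),
("wrist","pointer",(214.2,217.1)),("wrist","mark_tip",(187.8,214)),("wrist","handle",(293.3,259.2)),("wrist","hinge",(297.7,145.6)),("wrist","tray",(379.8,181.2))]
def L(k,v): 
    th=v[3]; return {"tilt_stage":(0,0,0),"hinge":(-.08,0,.05),"handle":(.068,-.008,.094),"tray":(-.02,.128,.007),"pointer":(.024,v[4],.05),"mark_tip":(-.08+.104*np.cos(th),v[4],.05+.104*np.sin(th))}[k]
f=lambda v:np.concatenate([(proj(C[c],W(v,L(k,v)))-p)*(1 if c!="wrist" else 1) for c,k,p in O])
r=least_squares(f,[.57,.11,.08,.7,-.125],loss="soft_l1");v=r.x;print("stage",v)
for o,e in zip(O,f(v).reshape(-1,2)): print(o[:2],e)
for n,p in[("brass",(268.9,172.3)),("copper",(271.2,208.8)),("angle",(309.5,177.8))]: print(n,S(v,atz(C["wrist"],p,.054)))
# red pixels
for c in C:
    im=snapshot(c)["pixels"].astype(int);save({"pixels":im.astype(np.uint8)},"r_%s.png"%c)
    m=((im[...,0]>120)&(im[...,1]<60)&(im[...,2]<70)).astype(np.uint8)
    n,l,st,ce=cv2.connectedComponentsWithStats(m)
    print(c,"tip pred",proj(C[c],W(v,L("mark_tip",v))),[(st[i][:].tolist(),ce[i].round(1).tolist()) for i in range(1,n) if st[i][4]>4 and abs(ce[i]-proj(C[c],W(v,L("mark_tip",v)))).max()<40])
E
```

```text
stage [ 0.5653  0.1174  0.0901  0.7736 -0.1226]
('top', 'tilt_stage') [-2.9327  0.4468]
('top', 'hinge') [-1.9742 -0.2316]
('top', 'handle') [-0.6656  2.5083]
('top', 'tray') [-2.7456  0.7818]
('top', 'pointer') [ 0.5072 -0.0934]
('top', 'mark_tip') [-0.3927  1.3031]
('side', 'hinge') [ 1.0761 -1.6903]
('side', 'handle') [-0.4112 -0.0732]
('side', 'tray') [0.0467 2.0793]
('side', 'pointer') [-1.0519 -1.5916]
('wrist', 'pointer') [-0.5701  0.6537]
('wrist', 'mark_tip') [ 0.5399 -0.0176]
('wrist', 'handle') [-3.8067 -0.2053]
('wrist', 'hinge') [-2.1793  0.0247]
('wrist', 'tray') [0.1606 1.008 ]
brass [-0.0438 -0.0375]
copper [ 0.0092 -0.0368]
angle [-0.036   0.0188]
top tip pred [393.4073 197.6031] []
side tip pred [340.3832 154.744 ] []
wrist tip pred [188.3399 213.9824] [([179, 203, 13, 18, 96], [184.8, 214.0])]
```

{"name": "apply_moves", "arguments": {"commands": [[0, 0, 0, 0.012, -0.045, 0, 0], [0, 0, 0, 0.024, -0.09, 0, 0], [0, 0, 0, 0.03, -0.119, 0, 0], [0, 0, 0, 0.03, -0.119, -0.04, 0], [0, 0, 0, 0.03, -0.119, -0.08, 0]]}}

```text
time: 10.4
tool_pos: [0.5621, 0.0275, 0.1455]
ee_rot: [3.141, 0.005, -3.056]
wrist_force: [0.9, 0.2, -1.8]
width: 0.0151
finger_force: 29.9
```

{"name": "apply_moves", "arguments": {"commands": [[0, 0, 0, 0, 0, -0.015, 0], [0, 0, 0, 0, 0, -0.03, 0], [0, 0, 0, 0, 0, -0.03, 0], [0, 0, 0, 0, 0, -0.03, 0], [0, 0, 0, 0, 0, -0.03, 0]]}}

```text
time: 10.9
tool_pos: [0.5619, 0.0291, 0.1171]
ee_rot: [3.141, 0.005, -3.053]
wrist_force: [0.3, -0.2, 0.1]
width: 0.0153
finger_force: 29.9
```

```bash
python3 - <<'E'
from h import *
o=get_obs();print(o["tool_pos"],o["ee_rot"],o["wrist_force"])
w=snapshot("wrist");b=snapshot("side")
im=np.hstack([cv2.resize(w["pixels"],(480,300)),cv2.resize(b["pixels"][130:255,260:393],(319,300),interpolation=cv2.INTER_CUBIC)])
save({"pixels":im},"c3.png")
E
```

```text
[0.56192386 0.0290821  0.11706699] [ 3.14132248  0.00451544 -3.05294125] [ 0.29992332 -0.2181672   0.06196154]
```

View pics/c3.png

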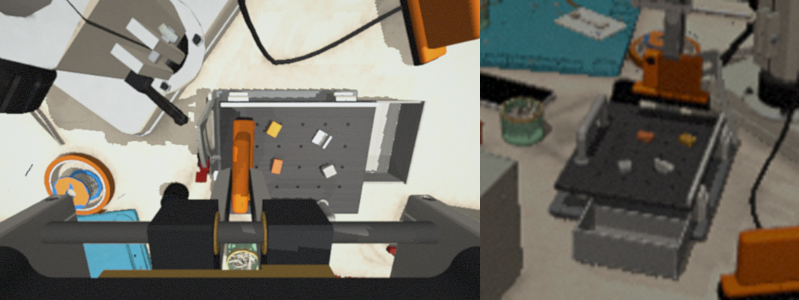

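```bash
python3 - <<'E'
from h import *
np.set_printoptions(precision=3,suppress=True)
o=get_obs()
for k in("joint_positions","qvel","joint_torque","wrist_force","wrist_torque"):print(k,o[k])
b=snapshot("side");t=snapshot("top")
im=np.hstack([cv2.resize(b["pixels"][0:240,250:530],(420,360)),cv2.resize(t["pixels"][150:390,310:560],(375,360))])
save({"pixels":cv2.convertScaleAbs(im,alpha=1.5)},"c4.png")
E
```

```text
joint_positions [-0.05   0.13   1.439  0.001  1.57  -1.709]
qvel [-0.002  0.003  0.009  0.001  0.     0.   ]
joint_torque [  0.004 -35.653 -30.113  -0.02    0.058   0.   ]
wrist_force [-0.608  0.656 -1.747]
wrist_torque [ 0.076 -0.161 -0.02 ]
```

View pics/c4.png

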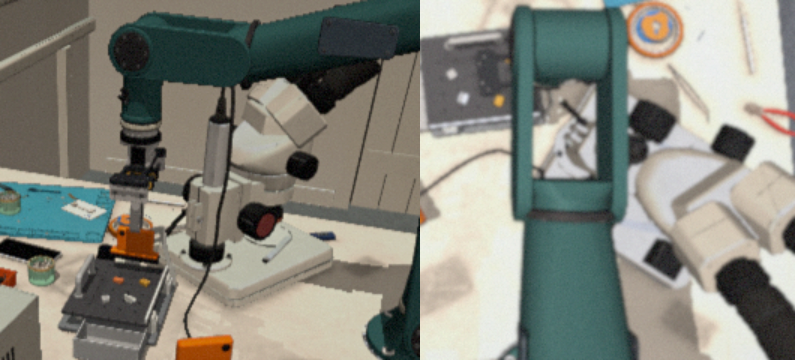

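{"name": "apply_moves", "arguments": {"commands": [[0, 0.0045, 0, -0.001, -0.003, -0.01, 0], [0, 0.0045, 0, -0.001, -0.003, -0.02, 0], [0, 0.0045, 0, -0.001, -0.003, -0.027, 0], [0, 0.0045, 0, -0.001, -0.003, -0.027, 0], [0, 0.0045, 0, -0.001, -0.003, -0.027, 0]]}}

```text
time: 11.6
tool_pos: [0.559, 0.0258, 0.0883]
ee_rot: [3.14, -0.005, -3.054]
wrist_force: [-3.4, -0.0, 5.4]
width: 0.015
finger_force: 30.0
```

{"name": "apply_moves", "arguments": {"commands": [[0, 0, 0, -0.001, 0.012, 0, 0], [0, 0, 0, -0.002, 0.024, 0, 0], [0, 0, 0, -0.003, 0.036, 0, 0], [0, 0, 0, -0.004, 0.048, 0, 0], [0, 0, 0, -0.005, 0.06, 0, 0]]}}

```text
time: 12.1
tool_pos: [0.5548, 0.0866, 0.0882]
ee_rot: [-3.142, -0.003, -3.053]
wrist_force: [0.2, -3.8, 5.0]
width: 0.0153
finger_force: 29.7
```

```bash
python3 - <<'E'
from h import *
o=get_obs();print(o["tool_pos"],o["ee_rot"],o["wrist_force"])
w=snapshot("wrist");b=snapshot("side")
im=np.hstack([cv2.resize(w["pixels"],(480,300)),cv2.resize(b["pixels"][130:255,260:393],(319,300),interpolation=cv2.INTER_CUBIC)])
save({"pixels":im},"c5.png")
E
```

```text
[0.55477953 0.08657284 0.08817922] [-3.14157982e+00 -3.04075500e-03 -3.05310144e+00] [ 0.24438633 -3.79884618  4.96520732]
```

View pics/c5.png

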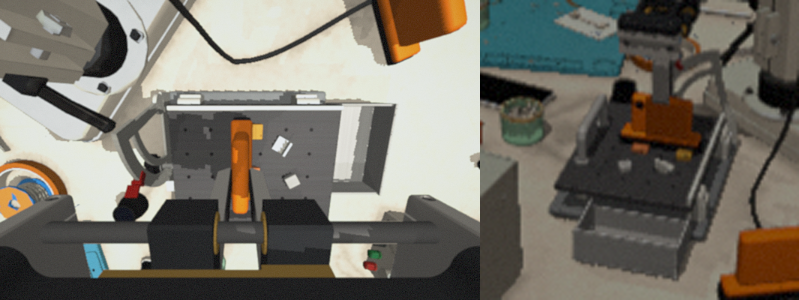

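{"name": "apply_moves", "arguments": {"commands": [[0, 0, 0, -0.001, 0.012, 0, 0], [0, 0, 0, -0.002, 0.024, 0, 0], [0, 0, 0, -0.003, 0.036, 0, 0], [0, 0, 0, -0.004, 0.048, 0, 0], [0, 0, 0, -0.005, 0.059, 0, 0]]}}

```text
time: 12.7
tool_pos: [0.5495, 0.1455, 0.0881]
ee_rot: [-3.141, -0.004, -3.053]
wrist_force: [0.9, -5.5, 6.0]
width: 0.0153
finger_force: 29.7
```

{"name": "apply_moves", "arguments": {"commands": [[0, 0, 0, -0.0007, 0.008, 0, 0], [0, 0, 0, -0.0014, 0.016, 0, 0], [0, 0, 0, -0.002, 0.024, 0, 0], [0, 0, 0, -0.0028, 0.032, 0, 0], [0, 0, 0, -0.0035, 0.04, 0, 0]]}}

```text
time: 13.2
tool_pos: [0.5459, 0.1851, 0.0881]
ee_rot: [-3.141, -0.004, -3.053]
wrist_force: [-0.0, -5.8, 5.6]
width: 0.0154
finger_force: 29.7
```

{"name": "apply_moves", "arguments": {"commands": [[0, 0, 0, -0.0005, 0.006, 0, 0], [0, 0, 0, -0.001, 0.012, 0, 0], [0, 0, 0, -0.0016, 0.018, 0.001, 0], [0, 0, 0, -0.002, 0.024, 0.001, 0], [0, 0, 0, -0.0026, 0.03, 0.001, 0]]}}

```text
time: 13.7
tool_pos: [0.542, 0.2167, 0.0873]
ee_rot: [3.138, -0.007, -3.052]
wrist_force: [0.6, 0.6, 0.1]
width: 0.0152
finger_force: 29.9
```

```bash
python3 - <<'E'
from h import *
o=get_obs();print(o["tool_pos"],o["ee_rot"],o["wrist_force"])
w=snapshot("wrist");b=snapshot("side")
im=np.hstack([cv2.resize(w["pixels"],(480,300)),cv2.resize(b["pixels"][150:275,260:393],(319,300),interpolation=cv2.INTER_CUBIC)])
save({"pixels":im},"c6.png")
E
```

```text
[0.54195676 0.2166992  0.08725229] [ 3.13833933 -0.00711803 -3.05249537] [0.60942869 0.64002499 0.11531427]
```

View pics/c6.png

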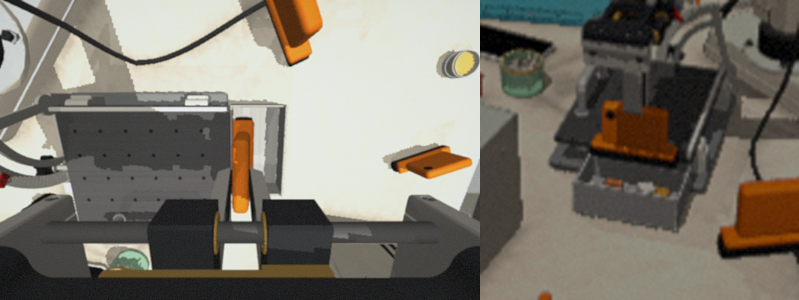

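{"name": "apply_moves", "arguments": {"commands": [[0, 0.004, 0, 0, 0, 0.02, 0], [0, 0.007, 0, 0, 0, 0.05, 0], [0, 0.007, 0, 0, 0, 0.09, 0], [0, 0.007, 0, -0.02, 0.035, 0.09, 0], [0, 0.007, 0, -0.04, 0.075, 0.09, 0]]}}

```text
time: 14.3
tool_pos: [0.5041, 0.2903, 0.1802]
ee_rot: [3.138, -0.009, -3.057]
wrist_force: [0.0, 1.1, -1.4]
width: 0.0153
finger_force: 29.9
```

{"name": "apply_moves", "arguments": {"commands": [[0, 0, -0.07, -0.02, 0.035, 0, 0], [0, 0, -0.14, -0.038, 0.07, 0, 0], [0, 0, -0.2, -0.038, 0.07, 0, 0], [0, 0, -0.2, -0.038, 0.07, 0, 0], [0, 0, -0.2, -0.038, 0.07, 0, 0]]}}

```text
time: 14.8
tool_pos: [0.4652, 0.3598, 0.1781]
ee_rot: [3.14, -0.012, 3.031]
wrist_force: [-0.0, 0.1, -1.2]
width: 0.0151
finger_force: 29.9
```

```bash
python3 - <<'E'
from fit import *
np.set_printoptions(precision=3,suppress=True)
o=get_obs();print(o["tool_pos"],o["ee_rot"])
v=np.array([.567,.115,.089])
for c in("wrist","top","side"):
    s=snapshot(c);C=cam(s);save(s,"z_%s.png"%c)
    for q in["chip_brass","chip_copper","chip_angle","chip_steel"]:
        print(c,q,[(round(r["score"],2),np.round(r["pixel"]).tolist(),S(v,atz(C,r["pixel"],.054)),S(v,atz(C,r["pixel"],.008))) for r in place_of(c,q)[:3]])
    if c!="top":
      for m in masks_of(c,"scraper_mid")[:3]: print(m["score"],m["extent"])
    # plate residue: brightness outliers within plate interior
    pts=np.array([proj(C,W(v,(x,y,.054))) for x,y in[(-.065,-.10),(.055,-.10),(.055,.085),(-.065,.085)]],np.float32)
    M=cv2.getPerspectiveTransform(pts,np.float32([[0,0],[0,120],[185,120],[185,0]]))
    im=cv2.warpPerspective(s["pixels"],M,(186,121)).astype(int)
    print(c,"plate median",np.median(im,(0,1)),"p99",np.percentile(im.max(2),[95,99,100]),"bright",(im.max(2)>120).sum())
    n,l,st,ce=cv2.connectedComponentsWithStats((im.max(2)>110).astype(np.uint8))
    print([(st[i].tolist()) for i in range(1,n) if st[i][4]>15])
E
```

```text
[0.465 0.36  0.178] [ 3.14  -0.012  3.031]
wrist chip_brass [(0.57, [225.0, 222.0], array([-0.061,  0.126]), array([-0.049,  0.106]))]
wrist chip_copper [(0.41, [241.0, 261.0], array([-0.005,  0.131]), array([0.015, 0.112]))]
wrist chip_angle [(0.54, [228.0, 236.0], array([-0.043,  0.124]), array([-0.028,  0.104]))]
wrist chip_steel []
0.89 [380.5, 199.8, 440.0, 242.2]
0.67 [305.6, 155.4, 341.6, 288.0]
wrist plate median [93. 92. 90.] p99 [100. 102. 139.] bright 36
[[7, 15, 17, 7, 63]]
top chip_brass [(0.56, [307.0, 229.0], array([-0.057,  0.11 ]), array([-0.055,  0.113]))]
top chip_copper []
top chip_angle [(0.46, [307.0, 223.0], array([-0.042,  0.11 ]), array([-0.039,  0.112]))]
top chip_steel [(0.36, [304.0, 201.0], array([0.02 , 0.109]), array([0.025, 0.112]))]
top plate median [69. 67. 67.] p99 [72. 73. 76.] bright 0
[]
side chip_brass [(0.5, [336.0, 229.0], array([-0.062,  0.156]), array([-0.048,  0.097]))]
side chip_copper [(0.58, [315.0, 229.0], array([-0.011,  0.173]), array([0.005, 0.115]))]
side chip_angle [(0.55, [329.0, 226.0], array([-0.043,  0.148]), array([-0.028,  0.088]))]
side chip_steel []
0.93 [359.4, 223.8, 412.1, 259.4]
0.83 [311.9, 191.7, 355.3, 231.2]
0.8 [284.5, 269.0, 292.8, 308.7]
side plate median [51. 45. 44.] p99 [ 90.  95. 127.] bright 2
[[114, 80, 7, 3, 16]]
```

{"name": "apply_moves", "arguments": {"commands": [[0, -0.006, -0.08, -0.002, 0.008, -0.03, 0], [0, -0.012, -0.17, -0.002, 0.008, -0.065, 0], [0, -0.012, -0.17, -0.002, 0.008, -0.1, 0], [0, -0.012, -0.17, -0.002, 0.008, -0.125, 0], [0, -0.012, -0.17, -0.002, 0.008, -0.132, 0]]}}

```text
time: 16.15
tool_pos: [0.461, 0.3664, 0.0427]
ee_rot: [-3.14, -0.004, 2.86]
wrist_force: [-0.1, -0.3, -0.4]
width: 0.015
finger_force: 29.9
```

{"name": "apply_moves", "arguments": {"commands": [[0, 0, 0, 0, 0, -0.003, 0], [0, 0, 0, 0, 0, -0.006, 0], [0, 0, 0, 0, 0, -0.008, 0], [0, 0, 0, 0, 0, -0.009, 0], [0, 0, 0, 0, 0, -0.009, 0]]}}

```text
time: 16.65
tool_pos: [0.4639, 0.3682, 0.0386]
ee_rot: [3.136, 0.002, 2.86]
wrist_force: [0.5, -0.4, -1.0]
width: 0.0152
finger_force: 29.9
```

{"name": "apply_moves", "arguments": {"commands": [[0, 0, 0, 0, 0, -0.001, 0], [0, 0, 0, 0, 0, -0.002, 0], [0, 0, 0, 0, 0, -0.003, 0], [0, 0, 0, 0, 0, -0.004, 0], [0, 0, 0, 0, 0, -0.004, 0]]}}

```text
time: 17.15
tool_pos: [0.4636, 0.3681, 0.0343]
ee_rot: [3.137, 0.001, 2.86]
wrist_force: [-0.5, 0.8, 2.0]
width: 0.0158
finger_force: 29.9
```

{"name": "apply_moves", "arguments": {"commands": [[0, 0, 0, 0, 0, 0, 100], [0, 0, 0, 0, 0, 0, 100], [0, 0, 0, 0, 0, 0, 100], [0, 0, 0, 0, 0, 0, 100], [0, 0, 0, 0, 0, 0, 100]]}}

```text
time: 17.65
tool_pos: [0.4633, 0.3679, 0.0335]
ee_rot: [3.138, 0.001, 2.86]
wrist_force: [-0.1, 0.0, 0.1]
width: 0.052
finger_force: 0.0
```

{"name": "apply_moves", "arguments": {"commands": [[0, 0, 0, 0, 0, 0.02, 100], [0, 0, 0, 0, 0, 0.05, 100], [0, 0, 0, 0, 0, 0.1, 100], [0, 0, 0, 0, 0, 0.15, 100], [0, 0, 0, 0, 0, 0.19, 100]]}}

```text
time: 18.15
tool_pos: [0.4637, 0.3681, 0.2272]
ee_rot: [3.135, 0.003, 2.86]
wrist_force: [0.6, 0.4, 0.6]
width: 0.0919
finger_force: 0.0
```

{"name": "apply_moves", "arguments": {"commands": [[0, 0, -0.13, 0.02, -0.035, 0, 100], [0, 0, -0.26, 0.04, -0.07, 0, 100], [0, 0, -0.39, 0.06, -0.105, 0, 100], [0, 0, -0.52, 0.08, -0.14, 0, 100], [0, 0, -0.65, 0.1, -0.165, 0, 100]]}}

```text
time: 18.65
tool_pos: [0.5641, 0.2007, 0.2239]
ee_rot: [3.137, 0.001, 2.203]
wrist_force: [-0.0, 0.8, -0.9]
width: 0.0942
finger_force: 0.0
```

{"name": "apply_moves", "arguments": {"commands": [[0, 0, -0.13, 0.02, -0.03, 0, 100], [0, 0, -0.26, 0.04, -0.06, 0, 100], [0, 0, -0.39, 0.06, -0.08, 0, 100], [0, 0, -0.55, 0.072, -0.09, 0, 100], [0, 0, -0.55, 0.072, -0.09, 0, 100]]}}

```text
time: 19.15
tool_pos: [0.6364, 0.111, 0.2226]
ee_rot: [3.139, 0.001, 1.657]
wrist_force: [-0.4, 0.4, 0.1]
width: 0.094
finger_force: 0.0
```

```bash
python3 - <<'E'
from fit import *
np.set_printoptions(precision=4,suppress=True)
o=get_obs();print(o["tool_pos"],o["ee_rot"])
v=np.array([.567,.115,.089])
s=snapshot("wrist");C=cam(s);save(s,"w7.png")
for q in["handle","hinge","tray","pointer","mark_tip"]:
    z=.094 if q=="handle" else .05
    print(q,[(round(r["score"],2),np.round(r["pixel"],1).tolist(),atz(C,r["pixel"],z),S(v,atz(C,r["pixel"],z))) for r in place_of("wrist",q)[:3]])
for m in masks_of("wrist","handle")[:2]: print("mask",m["score"],m["extent"])
print("scr",[(round(m["score"],2),m["extent"]) for m in masks_of("wrist","scraper_mid")[:3]])
E
```

```text
[0.6364 0.111  0.2226] [3.1386 0.0012 1.6565]
handle [(0.94, [324.4, 185.7], array([0.6419, 0.1127, 0.094 ]), array([ 0.0744, -0.009 ]))]
hinge [(0.78, [220.9, 174.2], array([0.4979, 0.1071, 0.05  ]), array([-0.0695, -0.0017])), (0.18, [391.3, 215.4], array([0.7447, 0.0674, 0.05  ]), array([ 0.1727, -0.0632]))]
tray [(0.66, [255.7, 77.4], array([0.5431, 0.2368, 0.05  ]), array([-0.013 ,  0.1234]))]
pointer [(0.79, [289.9, 251.6], array([ 0.6008, -0.0026,  0.05  ]), array([ 0.0233, -0.1202]))]
mark_tip [(0.64, [263.2, 276.0], array([ 0.5621, -0.0473,  0.05  ]), array([-0.0193, -0.1612])), (0.4, [215.6, 173.5], array([0.4906, 0.1075, 0.05  ]), array([-0.0768, -0.0007]))]
mask 0.7 [207.2, 99.5, 330.0, 262.9]
scr [(0.64, [51.9, 21.4, 181.0, 90.3])]
```

{"name": "apply_moves", "arguments": {"commands": [[0, 0, 0.0035, 0.0015, 0.001, -0.03, 100], [0, 0, 0.0035, 0.003, 0.002, -0.06, 100], [0, 0, 0.0035, 0.003, 0.002, -0.08, 100], [0, 0, 0.0035, 0.003, 0.002, -0.08, 100], [0, 0, 0.0035, 0.003, 0.002, -0.08, 100]]}}

```text
time: 20.05
tool_pos: [0.6382, 0.1152, 0.1441]
ee_rot: [3.137, 0.001, 1.664]
wrist_force: [-0.3, -0.2, 0.1]
width: 0.0938
finger_force: 0.0
```

```bash
python3 - <<'E'
from fit import *
np.set_printoptions(precision=4,suppress=True,linewidth=200)
o=get_obs();print(o["tool_pos"],o["ee_rot"])
s=snapshot("wrist");C=cam(s);save(s,"w8.png")
r=place_of("wrist","handle");print([(x["score"],x["pixel"],atz(C,x["pixel"],.094)) for x in r[:2]])
p=proj(C,[.639,.113,.094]);print(p)
g=s["pixels"].mean(2)
y0=int(r[0]["pixel"][1]) if r else int(p[1])
for y in(y0-15,y0,y0+15): print(y,g[y-2:y+3,290:352:2].mean(0).astype(int))
for x in (-.006,.006): print(proj(C,[.6415+x,.113,.094]))
E
```

```text
[0.6382 0.1152 0.1441] [3.1374 0.0008 1.6641]
[(0.84, [319.5, 208.3], array([0.6381, 0.1109, 0.094 ]))]
[320.6495 206.2998]
193 [ 93  76  75 100 100 101  97 101 102  92  66 114 181 210 217 209 181 129 102 102 103  98 152 169 148 200 224 222 223 224 224]
208 [ 90  93  93  98 100 100  99  99 100  92  69 116 179 210 217 207 181 125 100 102 101 105 165 165 147 215 217 217 216 212 206]
223 [ 92  93  91  94  94  94  94  94  99  92  69 117 178 209 216 208 178 125 101 100 100 109 168 162 146 222 226 226 227 227 226]
[317.0948 205.9827]
[329.2715 207.0692]
```

{"name": "apply_moves", "arguments": {"commands": [[0, 0, 0, -0.001, -0.002, -0.025, 100], [0, 0, 0, -0.001, -0.002, -0.05, 100], [0, 0, 0, -0.001, -0.002, -0.069, 100], [0, 0, 0, -0.001, -0.002, -0.069, 100], [0, 0, 0, -0.001, -0.002, -0.069, 40]]}}

```text
time: 20.65
tool_pos: [0.6383, 0.113, 0.0764]
ee_rot: [3.135, 0.001, 1.663]
wrist_force: [1.0, 0.2, -0.2]
width: 0.0889
finger_force: 0.0
```

{"name": "apply_moves", "arguments": {"commands": [[0, 0, 0, 0, 0, 0, 30], [0, 0, 0, 0, 0, 0, 30], [0, 0, 0, 0, 0, 0, 30], [0, 0, 0, 0, 0, 0, 30], [0, 0, 0, 0, 0, 0, 30]]}}

```text
time: 21.15
tool_pos: [0.6375, 0.1129, 0.075]
ee_rot: [3.137, 0.001, 1.663]
wrist_force: [-0.4, 0.1, 0.2]
width: 0.0494
finger_force: 0.0
```

{"name": "apply_moves", "arguments": {"commands": [[0, 0, 0, 0, 0, 0, 0], [0, 0, 0, 0, 0, 0, 0], [0, 0, 0, 0, 0, 0, 0], [0, 0, 0, 0, 0, 0, 0], [0, 0, 0, 0, 0, 0, 0]]}}

```text
time: 21.65
tool_pos: [0.6374, 0.1129, 0.0747]
ee_rot: [3.137, 0.001, 1.663]
wrist_force: [-0.8, -0.2, -0.3]
width: 0.0091
finger_force: 0.0
```

```bash
python3 - <<'E'
from fit import *
np.set_printoptions(precision=4,suppress=True,linewidth=200)
o=get_obs();print(o["tool_pos"],o["ee_rot"],o["width"],o["finger_force"],o["wrist_force"],o["joint_positions"])
for c in("wrist","top","side"):
    s=snapshot(c);C=cam(s);save(s,"m_%s.png"%c)
    for q in("pointer","mark_tip","hinge","handle"): print(c,q,[(round(r["score"],2),np.round(r["pixel"],1)) for r in place_of(c,q)[:2]])
    v=np.array([.5675,.114,.0893])
    im=s["pixels"].astype(int);t=proj(C,W(v,(-.08+.104*.72,-.125,.05+.104*.7)))
    red=((im[...,0]>1.8*im[...,1])&(im[...,0]>1.8*im[...,2])&(im[...,0]>60)).astype(np.uint8)
    n,l,st,ce=cv2.connectedComponentsWithStats(red);print(t,[(st[i].tolist(),ce[i].round(1).tolist()) for i in range(1,n) if st[i][4]>3 and abs(ce[i]-t).max()<40])
    print({a:proj(C,W(v,(-.08+.104*np.cos(a),-.125,.05+.104*np.sin(a)))).round(1).tolist() for a in(.5,.6,.7,.8,.9)})
E
```

```text
[0.6374 0.1129 0.0747] [3.1374 0.0008 1.6633] 0.009055162034888573 0.0 [-0.7739 -0.2143 -0.2676] [ 0.0883  0.3354  1.2745 -0.0008  1.5275 -0.0042]
wrist pointer []
wrist mark_tip []
wrist hinge [(0.77, array([153.7, 204.3]))]
wrist handle [(0.67, array([321.3, 232.2]))]
[219.7366 392.4013] []
{0.5: [249.3, 366.3], 0.6: [239.7, 375.8], 0.7: [228.5, 385.3], 0.8: [215.6, 394.7], 0.9: [201.2, 403.8]}
top pointer [(0.94, array([387.1, 190. ]))]
top mark_tip []
top hinge [(0.87, array([347.3, 231.2])), (0.52, array([305.1, 198.4]))]
top handle []
[395.6093 196.4551] []
{0.5: [393.4, 191.3], 0.6: [394.2, 192.9], 0.7: [395.0, 194.9], 0.8: [395.9, 197.3], 0.9: [396.7, 200.1]}
side pointer [(0.95, array([329.3, 175.5]))]
side mark_tip [(0.54, array([309. , 177.3])), (0.51, array([338.9, 154. ]))]
side hinge [(0.9, array([351.8, 196.9]))]
side handle [(0.94, array([307.5, 178.3]))]
[340.1168 153.7337] [([323, 152, 18, 8, 46], [330.9, 156.6]), ([339, 152, 4, 5, 8], [340.5, 153.5])]
{0.5: [334.7, 159.6], 0.6: [336.5, 157.3], 0.7: [338.6, 155.2], 0.8: [340.9, 153.3], 0.9: [343.5, 151.6]}
```

```bash
python3 - <<'E'
from fit import *
np.set_printoptions(precision=4,suppress=True,linewidth=200)
o=get_obs();print(o["time"],o["tool_pos"],o["ee_rot"],o["width"],o["finger_force"],o["wrist_force"],o["joint_torque"])
s=snapshot("wrist");g=s["pixels"].mean(2)
C=cam(s);print(proj(C,o["tool_pos"]+[0,0,.019]))
for y in(200,215,230,245,260): print(y,g[y-2:y+3,280:362:2].mean(0).astype(int))
E
```

```text
22.4 [0.6374 0.1129 0.0747] [3.1374 0.0008 1.6633] 0.00040059317877174223 0.0 [ 0.0035  0.1659 -0.1843] [ -0.0002 -43.6731 -29.5383   0.0711  -0.0001   0.0003]
[320.4933 230.0789]
200 [ 99  94  92  96  95  96 101 101 102 101  97 103 103 100  68  75 146 181 207 215 215 209 189 163 114 103 104 105 102 103 169 167 141 205 228 228 227 227 226 224 224]
215 [ 97  95  93  93  93  95 104  99  99  99  99 100 103 101  84  69 144 177 199 208 211 208 188 160 106 103 102 103 100 106 168 165 135 196 201 201 203 207 215 219 220]
230 [ 97  96  93  93  91  94 101 101  99 101  99 118 124 124 124 123 124 125 124  61  52  65 125 125 123 125 124 124 122 130 167 161 148 226 226 226 225 224 220 218 216]
245 [ 96  96  91  95  93  92  96  98  78  95 124 125 124 123 123 125 123 124 123  48  53  49 124 126 123 124 124 124 124 125 123 135 164 220 225 225 226 225 225 225 226]
260 [ 66  64  63  65  64  64  66  69  85  83  85  84  82 107 127 107  82  85  75  29  51  28  75  84  83  84  88  88  88  88  83  82  89 129 132 136 143 147 148 150 149]
```

```bash
python3 - <<'E'
from fit import *
np.set_printoptions(precision=4,suppress=True,linewidth=200)
T=cam(snapshot("top"));D=cam(snapshot("side"));s=snapshot("wrist");Wc=cam(s)
print("top+side",tri([(T,(345.4,174)),(D,(307.2,178))]))
print("side+wrist",tri([(D,(307.2,178)),(Wc,(321.3,232.2))]))
print("all",tri([(T,(345.4,174)),(D,(307.2,178)),(Wc,(321.3,232.2))]))
for z in(.05,.075,.094,.11): print(z,"side",proj(D,[.637,.113,z]),"top",proj(T,[.637,.113,z]),"wrist",proj(Wc,[.637,.113,z]),atz(D,(307.2,178),z),atz(T,(345.4,174),z))
m=masks_of("wrist","handle");print([(x["score"],x["extent"],int(x["mask"].sum())) for x in m[:2]])
# end extents of the bright bar along rows at col 320
g=s["pixels"].mean(2);print(g[60:300:6,317:324].mean(1).astype(int))
m=masks_of("side","handle");print([(x["score"],x["extent"],int(x["mask"].sum())) for x in m[:2]])
E
```

```text
top+side [0.6368 0.1123 0.0921]
side+wrist [0.6365 0.1082 0.0887]
all [0.6374 0.1115 0.0918]
0.05 side [305.8185 190.0444] top [345.0669 177.9261] wrist [319.7729 211.8338] [0.6593 0.0468 0.05  ] [0.6479 0.1117 0.05  ]
0.075 side [305.7449 182.8627] top [345.3952 176.4426] wrist [319.8786 221.3324] [0.6434 0.0856 0.075 ] [0.6436 0.1128 0.075 ]
0.094 side [305.6879 177.3044] top [345.6545 175.2704] wrist [319.9757 230.0614] [0.6314 0.1151 0.094 ] [0.6404 0.1136 0.094 ]
0.11 side [305.6392 172.5547] top [345.8799 174.2516] wrist [320.0722 238.7358] [0.6213 0.1399 0.11  ] [0.6377 0.1142 0.11  ]
[(0.92, [129.0, 91.1, 340.7, 297.1], 35214)]
[227 227 228 228 228 229 102 103 104 105 102 103 104 103 105 103 219 111 166 209 214 213 212 211 212 211 207 204  68  67  63  63  56  44  40  51  50  56  63  54]
[(0.62, [292.7, 170.4, 361.0, 218.1], 2357)]
```

```bash
python3 - <<'E'
from fit import *
np.set_printoptions(precision=4,suppress=True,linewidth=200)
o=get_obs();s=snapshot("wrist");C=cam(s);g=s["pixels"].mean(2)
print(-C[1].T@C[2],o["tool_pos"],o["joint_positions"])
for z in(.075,.085,.095,.105):print(z,[proj(C,[.637+dx,.113+dy,z]).round(1).tolist() for dx,dy in((0,.008),(-.0125,.008),(0,-.008))])
print("left finger col306",g[200:260:2,304:309].mean(1).astype(int))
print("right finger col334",g[200:260:2,331:336].mean(1).astype(int))
print("bar col316",g[200:260:2,315:318].mean(1).astype(int))
E
```

```text
[0.6293 0.1875 0.2842] [0.6374 0.1129 0.0747] [ 0.0883  0.3354  1.2745 -0.0008  1.5275 -0.0043]
0.075 [[320.8, 211.9], [305.1, 210.5], [319.0, 230.6]]
0.085 [[320.9, 215.9], [304.5, 214.4], [319.0, 235.4]]
0.095 [[321.0, 220.3], [303.8, 218.8], [319.0, 240.6]]
0.105 [[321.1, 225.1], [303.0, 223.6], [319.0, 246.4]]
left finger col306 [ 92  90  91  86  83  92  98  98  97  93  91  93  92 101 122 124 124 125 124 123 125 123 124 124 124 123 124 124 107 105]
right finger col334 [102 103 103 104 102 102 103 102 104 101 102 102 102 109 123 125 125 123 123 125 125 123 124 125 125 124 124 124 125 100]
bar col316 [204 205 205 204 206 205 200 195 198 197 196 195 153 119 116 116 115 115 116 116 114 118 114 115 111 107 104 106  90  69]
```

{"name": "apply_moves", "arguments": {"commands": [[0, 0, 0, 0, 0, 0, 50], [0, 0, 0, 0, 0, 0, 50], [0, 0, 0, 0, 0, 0, 50], [0, 0, 0, 0, 0, 0, 50], [0, 0, 0, 0, 0, 0, 50]]}}

```text
time: 23.25
tool_pos: [0.6374, 0.1129, 0.0747]
ee_rot: [3.137, 0.001, 1.663]
wrist_force: [-0.5, -0.6, -0.1]
width: 0.0367
finger_force: 0.0
```

{"name": "apply_moves", "arguments": {"commands": [[0, 0, 0, 0, 0, -0.003, 50], [0, 0, 0, 0, 0, -0.006, 50], [0, 0, 0, 0, 0, -0.008, 50], [0, 0, 0, 0, 0, -0.01, 50], [0, 0, 0, 0, 0, -0.01, 50]]}}

```text
time: 23.75
tool_pos: [0.6371, 0.1129, 0.0641]
ee_rot: [3.138, 0.001, 1.663]
wrist_force: [0.5, -0.8, -0.6]
width: 0.0471
finger_force: 0.0
```

{"name": "apply_moves", "arguments": {"commands": [[0, 0, 0, 0, 0, -0.002, 50], [0, 0, 0, 0, 0, -0.004, 50], [0, 0, 0, 0, 0, -0.006, 50], [0, 0, 0, 0, 0, -0.008, 50], [0, 0, 0, 0, 0, -0.008, 50]]}}

```text
time: 24.25
tool_pos: [0.6371, 0.1129, 0.0562]
ee_rot: [3.138, 0.001, 1.663]
wrist_force: [0.6, 0.1, -0.6]
width: 0.047
finger_force: 0.0
```

{"name": "apply_moves", "arguments": {"commands": [[0, 0, 0, 0, 0, 0, 0], [0, 0, 0, 0, 0, 0, 0], [0, 0, 0, 0, 0, 0, 0], [0, 0, 0, 0, 0, 0, 0], [0, 0, 0, 0, 0, 0, 0]]}}

```text
time: 24.75
tool_pos: [0.637, 0.1129, 0.0568]
ee_rot: [3.138, 0.001, 1.663]
wrist_force: [0.1, -0.6, 0.3]
width: 0.0109
finger_force: 30.0
```

{"name": "apply_moves", "arguments": {"commands": [[0, 0, 0, 0, 0, 0, 40], [0, 0, 0, 0, 0, 0, 40], [0, 0, 0, 0, 0, 0, 40], [0, 0, 0, 0, 0, -0.002, 40], [0, 0, 0, 0, 0, -0.004, 40]]}}

```text
time: 25.25
tool_pos: [0.6375, 0.1129, 0.0526]
ee_rot: [3.137, 0.001, 1.663]
wrist_force: [0.7, -0.1, -0.1]
width: 0.0374
finger_force: 0.0
```

{"name": "apply_moves", "arguments": {"commands": [[0, 0, 0, 0, 0, -0.002, 40], [0, 0, 0, 0, 0, -0.004, 40], [0, 0, 0, 0, 0, -0.006, 40], [0, 0, 0, 0, 0, -0.006, 40], [0, 0, 0, 0, 0, -0.006, 40]]}}

```text
time: 25.75
tool_pos: [0.6373, 0.1129, 0.0466]
ee_rot: [3.138, 0.001, 1.663]
wrist_force: [-0.0, 0.7, 0.0]
width: 0.0377
finger_force: 0.0
```

{"name": "apply_moves", "arguments": {"commands": [[0, 0, 0, 0, 0, 0, 0], [0, 0, 0, 0, 0, 0, 0], [0, 0, 0, 0, 0, 0, 0], [0, 0, 0, 0, 0, 0, 0], [0, 0, 0, 0, 0, 0, 0]]}}

```text
time: 26.25
tool_pos: [0.637, 0.1129, 0.0468]
ee_rot: [3.138, 0.001, 1.663]
wrist_force: [-1.3, -0.5, 1.4]
width: 0.011
finger_force: 30.0
```

{"name": "apply_moves", "arguments": {"commands": [[0, 0, 0, -0.001, 0, 0.0036, 0], [0, 0, 0, -0.0024, 0, 0.0073, 0], [0, 0, 0, -0.0037, 0, 0.011, 0], [0, 0, 0, -0.0051, -0.0005, 0.0146, 0], [0, 0, 0, -0.0051, -0.0005, 0.0146, 0]]}}

```text
time: 26.75
tool_pos: [0.632, 0.1125, 0.0618]
ee_rot: [3.138, 0.001, 1.663]
wrist_force: [0.7, 0.3, -3.6]
width: 0.0108
finger_force: 30.0
```

{"name": "apply_moves", "arguments": {"commands": [[0, 0, 0, -0.0031, -0.0003, 0.007, 0], [0, 0, 0, -0.0066, -0.0006, 0.0139, 0], [0, 0, 0, -0.0104, -0.0009, 0.0207, 0], [0, 0, 0, -0.0145, -0.0013, 0.0272, 0], [0, 0, 0, -0.019, -0.0017, 0.0335, 0]]}}

```text
time: 27.25
tool_pos: [0.6136, 0.1108, 0.0961]
ee_rot: [3.135, 0.001, 1.663]
wrist_force: [3.6, -0.4, -3.6]
width: 0.011
finger_force: 30.0
```

{"name": "apply_moves", "arguments": {"commands": [[0, 0, 0, -0.0047, -0.0004, 0.0061, 0], [0, 0, 0, -0.0098, -0.0009, 0.0119, 0], [0, 0, 0, -0.0151, -0.0013, 0.0175, 0], [0, 0, 0, -0.0207, -0.0018, 0.0228, 0], [0, 0, 0, -0.0266, -0.0024, 0.0278, 0]]}}

```text
time: 27.75
tool_pos: [0.588, 0.1085, 0.1247]
ee_rot: [3.132, 0.001, 1.663]
wrist_force: [5.3, 0.8, -0.1]
width: 0.0108
finger_force: 30.0
```

```bash
cat > look.py <<'E'
from fit import *
np.set_printoptions(precision=4,suppress=True,linewidth=200)
o=get_obs();print(o["time"],o["tool_pos"],o["ee_rot"],o["width"],o["wrist_force"])
v=np.array([.5675,.114,.0893])
P=lambda C,a,y:proj(C,W(v,(-.08+.104*np.cos(a),y,.05+.104*np.sin(a))))
for c in("wrist","top","side"):
    s=snapshot(c);C=cam(s)
    for q in("pointer","mark_tip","handle","hinge"): print(c,q,[(round(r["score"],2),np.round(r["pixel"],1)) for r in place_of(c,q)[:2]])
    im=s["pixels"].astype(int);t=P(C,.75,-.125)
    if not(0<t[0]<640 and 0<t[1]<400): print(c,"out",t);continue
    for nm,mk in(("red",(im[...,0]>1.8*im[...,1])&(im[...,0]>1.8*im[...,2])&(im[...,0]>60)),):
        n,l,st,ce=cv2.connectedComponentsWithStats(mk.astype(np.uint8));print(nm,[(st[i].tolist(),ce[i].round(1).tolist()) for i in range(1,n) if st[i][4]>3 and abs(ce[i]-t).max()<30])
    print({a:P(C,a,-.125).round(1).tolist() for a in(.5,.6,.7,.8,.9)})
E
python3 look.py
```

```text
27.75 [0.588  0.1085 0.1247] [3.1324 0.0006 1.6633] 0.010818491502799246 [ 5.327   0.7936 -0.1304]
wrist pointer [(0.7, array([305.4, 325.2]))]
wrist mark_tip [(0.66, array([228.1, 191.2]))]
wrist handle [(0.76, array([320.5, 246.3]))]
wrist hinge [(0.79, array([227.9, 192.9]))]
red []
{0.5: [310.9, 324.1], 0.6: [305.1, 330.5], 0.7: [298.0, 336.9], 0.8: [289.7, 343.1], 0.9: [280.2, 349.0]}
top pointer [(0.55, array([393.3, 191.8]))]
top mark_tip []
top handle []
top hinge [(0.75, array([348.3, 232.9]))]
red []
{0.5: [393.4, 191.3], 0.6: [394.2, 192.9], 0.7: [395.0, 194.9], 0.8: [395.9, 197.3], 0.9: [396.7, 200.1]}
side pointer [(0.63, array([337.3, 159.7]))]
side mark_tip [(0.57, array([339.4, 157.4]))]
side handle [(0.75, array([324. , 158.3])), (0.63, array([340.1, 157.1]))]
side hinge [(0.57, array([353.9, 201. ]))]
red [([337, 156, 4, 3, 6], [338.7, 157.0])]
{0.5: [334.7, 159.6], 0.6: [336.5, 157.3], 0.7: [338.6, 155.2], 0.8: [340.9, 153.3], 0.9: [343.5, 151.6]}
```

```bash
python3 - <<'E'
from h import *
s=[snapshot("side")["pixels"].astype(float) for _ in range(3)];now=np.mean(s,0)
ld=lambda n:cv2.imread("pics/"+n)[:,:,::-1].astype(float)
old=np.mean([ld("side0.png"),ld("m_side.png"),ld("z_side.png")],0)
for nm,i in(("old",old),("now",now)):
    r=i[...,0]-i[...,1:].mean(2)
    print(nm,"redness rows148-164 cols322-346");print(r[148:165,322:347].astype(int))
print("now gray");print(now.mean(2)[150:168,326:347].astype(int))
print([np.abs(ld(n)[145:165,320:350]-old[145:165,320:350]).mean().round(1) for n in("side0.png","m_side.png","z_side.png")])
E
```

```text
old redness rows148-164 cols322-346
[[  2  36  47  23   8   6   4   1   5  12  22  32  54  56  58  58  58  54
   28  34  10   5   8   9   8]
 [ 12  46  41  10   6   6   7   5   0   2   6  14  22  20  19  21  23  24
    0   2   4   8   8   7   9]
 [ 21  52  46   9   7  10   9   5   1   3   1   1   2  -1   0   3   2   5
   -2  -2   2   8   7  11  12]
 [ 26  59  57  33  19  17  15   2   4   3   2   4   2   0   0   1   1  11
   18   2   0   4  11  16  13]
 [ 29  55  70  54  29  21   0 -13   5   7   4   1   6   3   2   1   6  35
   40  18 -12  -3  11  15  12]
 [ 37  50  62  61  46  21 -15 -32  -3   4   1   0   6   4   3   2   5  34
   52  39   6  -4   9  11  10]
 [ 31  37  43  51  55  41  15  -2   0   1   4   2   5   4   0   0   2   7
   32  47  33  15   7  10  13]
 [ 17  22  34  38  40  39  37  27  35  29  31  14  12   1   2   4   5   1
    9  45  49  23   4   8  11]
 [ 11  10  19  30  32  34  36  37  36  40  44  33  38  34  33  30  32  36
   40  52  45  28   6   4   6]
 [ 11   9  12  20  28  32  35  34  34  37  39  41  41  40  38  36  41  44
   38  31  37  34  20   4   2]
 [ 11  11  10 
[... 3510 characters left out ...]
65  59
   45  34  16]
 [ 83  64  37  23  21  25  22  24  25  24  26  31  36  47  60  63  62  57
   48  29   7]
 [ 66  38  25  24  23  22  25  23  23  23  20  24  22  31  52  62  59  54
   53  45  23]
 [ 35  19  18  21  24  23  24  28  22  24  25  22  22  23  31  42  41  54
   56  48  50]
 [ 23  21  19  21  24  28  24  24  23  21  23  20  14  24  24  27  30  46
   49  56  61]
 [ 25  23  20  24  26  27  24  22  25  24  23  23  22  20  27  26  24  31
   44  59  61]
 [ 23  22  22  23  23  32  26  26  27  23  24  24  22  24  23  22  23  25
   30  46  62]
 [ 26  23  21  26  26  29  37  35  22  21  21  22  24  22  23  25  23  21
   24  31  42]]
[np.float64(22.8), np.float64(16.2), np.float64(37.9)]
```

```bash
cat > red.py <<'E'
from fit import *
from scipy.spatial.transform import Rotation as Ro
np.set_printoptions(precision=4,suppress=True,linewidth=200)
o=get_obs();C0=cam(snapshot("wrist"))
E=lambda p,r:(Ro.from_euler("xyz",r).as_matrix(),np.array(p))
Rt,pt=E(o["tool_pos"],o["ee_rot"])
Rtc=C0[1]@Rt; tct=C0[1]@pt+C0[2]     # cam = Rtc*tool + tct
def wc(p,r): R,q=E(p,r); Rw=Rtc@R.T; return C0[0],Rw,tct-Rw@q
V={"w3":wc([.5307,.1454,.2245],[3.1413,.0003,-3.0546]),"w7":wc([.6364,.111,.2226],[3.1386,.0012,1.6565]),"w8":wc([.6382,.1152,.1441],[3.1374,.0008,1.6641]),"z_wrist":wc([.465,.36,.178],[3.14,-.012,3.031])}
v=np.array([.5675,.114,.0893])
for n,C in V.items():
    im=cv2.imread("pics/%s.png"%n)[:,:,::-1].astype(int)
    P=lambda a,r=.104,y=-.125:proj(C,W(v,(-.08+r*np.cos(a),y,.05+r*np.sin(a)))).round(1).tolist()
    t=np.array(P(.75))
    m=((im[...,0]>1.8*im[...,1])&(im[...,0]>1.8*im[...,2])&(im[...,0]>70)).astype(np.uint8)
    k,l,st,ce=cv2.connectedComponentsWithStats(m)
    print(n,"red",[(st[i].tolist(),ce[i].round(1).tolist()) for i in range(1,k) if st[i][4]>5 and abs(ce[i]-t).max()<60])
    print("  pred mark",{a:(P(a),P(a,.112)) for a in(.6,.7,.8)},"ptr0",P(0.),"hinge",proj(C,W(v,(-.08,0,.05))).round(1),"handle",proj(C,W(v,(.068,-.008,.094))).round(1))
    p=np.array(P(0.)).astype(int)
    if 15<p[0]<625 and 15<p[1]<385:
        g=im.min(2)[p[1]-14:p[1]+15,p[0]-14:p[0]+15]; mm=(g>185).astype(np.uint8);k,l,st,ce=cv2.connectedComponentsWithStats(mm)
        print("  white",[(st[i].tolist(),(ce[i]+p-14).round(1).tolist()) for i in range(1,k) if 5<st[i][4]<400])
E
python3 red.py
```

```text
w3 red [([182, 203, 15, 19, 131], [189.4, 213.9])]
  pred mark {0.6: ([192.2, 220.3], [191.2, 226.6]), 0.7: ([188.5, 217.6], [187.1, 223.9]), 0.8: ([184.7, 214.0], [183.0, 220.1])} ptr0 [211.5, 218.6] hinge [294.9 146.6] handle [288.9 259.9]
  white [([3, 11, 23, 18, 295], [212.3, 224.7]), ([0, 12, 4, 11, 21], [197.8, 220.2])]
w7 red [([253, 273, 13, 15, 92], [259.9, 279.4])]
  pred mark {0.6: ([272.5, 275.7], [277.0, 277.5]), 0.7: ([266.5, 279.1], [270.6, 281.3]), 0.8: ([259.8, 282.4], [263.3, 284.9])} ptr0 [290.8, 255.1] hinge [213.6 173.8] handle [319.6 185.7]
  white [([11, 7, 18, 6, 91], [294.7, 250.3]), ([11, 16, 7, 3, 13], [289.4, 258.3]), ([21, 16, 8, 3, 16], [301.1, 258.2])]
w8 red [([237, 325, 11, 12, 71], [243.0, 329.6])]
  pred mark {0.6: ([257.3, 318.7], [262.8, 321.7]), 0.7: ([249.3, 324.3], [254.2, 327.9]), 0.8: ([240.2, 329.7], [244.3, 334.0])} ptr0 [282.1, 286.7] hinge [186.1 188.4] handle [317.5 206.9]
  white []
z_wrist red []
  pred mark {0.6: ([21.4, 329.8], [19.9, 337.2]), 0.7: ([11.3, 330.4], [9.0, 338.0]), 0.8: ([1.0, 329.9], [-2.4, 337.8])} ptr0 [70.9, 311.2] hinge [127.9 226.2] handle [141.3 346.9]
  white []
```

```bash
cat >> red.py <<'E'
print("----")
SD=cam(snapshot("side"));TP=cam(snapshot("top"))
for r in(.098,.101,.104):
    M=lambda u:W(u[:3],(-.08+r*np.cos(u[3]),u[4],.05+r*np.sin(u[3])))
    def f(u):
        e=[(proj(V["w3"],M(u))-(189.4,213.9))/1.5,(proj(V["w7"],M(u))-(259.9,279.4))/1.5,(proj(V["w8"],M(u))-(243,329.6))/1.5,(proj(SD,M(u))-(340.7,153.7))/1,
           [(proj(V["w8"],W(u[:3],(.068,-.008,.094)))[0]-318.5)/.7],(u[:3]-v)/[.003,.003,.01],[(u[4]+.124)/.003]]
        return np.concatenate(e)
    q=least_squares(f,[*v,.75,-.124]);cov=np.linalg.inv(q.jac.T@q.jac)
    print(r,q.x,"sd",np.sqrt(cov[3,3]),"cost",q.cost,f(q.x)[:9].round(1))
print("top pred",proj(TP,M(q.x)))
o=np.array(o["tool_pos"]);d=o-[.637,.1129,.0468]
h=np.array([np.hypot(d[0],d[1])*-1,d[2]])+[.148,.044];print("plate angle now",np.arctan2(h[1],h[0])-np.arctan2(.044,.148),"radius",np.hypot(*h))
E
python3 red.py | sed -n '/----/,$p'
```

```text
----
0.098 [ 0.5688  0.1133  0.0997  0.7753 -0.1249] sd 0.01876110513921961 cost 7.402285400989875 [-2.  -0.9  0.6  0.6 -0.7 -2.3  0.2  1.2  0.5]
0.101 [ 0.5686  0.1141  0.0944  0.7852 -0.124 ] sd 0.01800110315319264 cost 4.656631080720827 [-1.7 -0.1  0.6  0.6 -0.9 -2.  -0.1  0.6  0.2]
0.104 [ 0.5684  0.1149  0.0893  0.7947 -0.1232] sd 0.01728841320504778 cost 3.7432461922995324 [-1.4  0.7  0.6  0.6 -1.  -1.6 -0.4  0.1 -0.1]
top pred [394.7283 196.9422]
plate angle now 0.5965095502051259 radius 0.156996396606405
```

{"name": "apply_moves", "arguments": {"commands": [[0, 0, 0, -0.005, -0.0004, 0.0033, 0], [0, 0, 0, -0.01, -0.0009, 0.006, 0], [0, 0, 0, -0.015, -0.0013, 0.0085, 0], [0, 0, 0, -0.0206, -0.0018, 0.0111, 0], [0, 0, 0, -0.0206, -0.0018, 0.0111, 0]]}}

```text
time: 29.35
tool_pos: [0.5702, 0.1069, 0.1385]
ee_rot: [3.125, 0.001, 1.663]
wrist_force: [7.8, 1.1, 5.9]
width: 0.0113
finger_force: 30.0
```

```bash
cat > ang.py <<'E'
from fit import *
np.set_printoptions(precision=3,suppress=True,linewidth=220)
o=get_obs();p=o["tool_pos"];d=p-np.array([.637,.1129,.0468]);h=np.array([-np.hypot(d[0],d[1]),d[2]])+[.148,.044]
print(o["time"],p,o["ee_rot"],o["wrist_force"],o["width"],"ang",np.arctan2(h[1],h[0])-.289,"r",np.hypot(*h))
u=np.array([.5686,.1141,.0944])
for c in("side","top"):
    s=[snapshot(c) for _ in range(2)];im=np.mean([x["pixels"] for x in s],0);C=cam(s[0])
    for q in("pointer","mark_tip"): print(c,q,[(round(r["score"],2),np.round(r["pixel"],1)) for r in place_of(c,q)[:2]])
    P=lambda a:proj(C,W(u,(-.08+.104*np.cos(a),-.124,.05+.104*np.sin(a))))
    print({a:P(a).round(1).tolist() for a in(0,.7,.75,.8,.85)})
    x,y=P(.77).astype(int);r=im[...,0]-im[...,1:].mean(2)
    print("corner",x-9,y-8);print(r[y-8:y+9,x-9:x+10].astype(int));print(im.min(2)[y-8:y+9,x-9:x+10].astype(int))
E
python3 ang.py
```

```text
29.35 [0.57  0.107 0.138] [3.125 0.001 1.663] [7.79  1.086 5.873] 0.011331859396789311 ang 0.7436881083910807 r 0.15797911059249797
side pointer [(0.74, array([338., 157.]))]
side mark_tip [(0.43, array([337. , 153.1])), (0.39, array([323.6, 237.2]))]
{0: [329.8, 173.1], 0.7: [337.9, 155.3], 0.75: [339.1, 154.3], 0.8: [340.3, 153.4], 0.85: [341.5, 152.5]}
corner 330 145
[[-13  29   8   7   7   6   4  15  47  78  85  86  73  52  47  50  37  23  12]
 [ -7  11   6   6   7   4   6  18   8  20  60  86  81  47  26  29  53  53  40]
 [  2   5   7   8   6   5  18  67  63  60  74  84  56  23  10  12  23  30  56]
 [  3   5   7   6   8   5  19  81  86  77  38  47  12   7  12  12  13  12  29]
 [  1   5   7   6   6   5   7  32  35  37   0   5   4  10  13  12  11  11  14]
 [  3   3   8   6   6   4   3   3   4   7  -1  -3   6  12  16  14  11  12   9]
 [  3   5   8   7   6   6   1   2   4  10  18   4  -1   8  13  16  15  12  11]
 [  4   5   5   8   7   6   5   2   6  35  44  18 -12  -5  10  16  17  15   8]
 [  4   4   8   7   6   5   3   4   7  36  64  44   1 -14   9  16  11  11   6]
 [  5   3   5   
[... 3837 characters left out ...]
38 48 50 54 52 51 50 52 55 56 68 82 90]
 [36 33 29 21 24 25 34 46 51 55 50 52 54 54 52 54 67 79 88]
 [36 32 31 19 25 27 32 43 53 52 51 53 52 53 52 55 66 82 92]
 [31 26 29 25 23 25 39 45 53 55 53 53 53 53 52 55 65 83 95]
 [27 22 24 21 19 30 35 44 54 52 54 52 51 52 53 55 61 84 98]
 [25 22 22 19 19 25 31 45 50 52 52 51 54 50 49 55 62 82 97]
 [25 20 18 22 19 26 30 38 48 56 52 51 51 54 53 52 57 80 93]
 [21 28 23 22 28 26 25 39 49 50 52 56 53 52 54 52 57 76 89]
 [26 21 21 26 21 25 27 37 47 52 51 54 50 50 50 52 56 71 84]
 [26 23 21 19 24 30 30 36 46 52 51 51 51 55 56 52 57 70 84]
 [32 27 26 25 22 23 28 36 46 47 53 51 49 54 52 53 55 66 84]
 [34 26 23 29 22 22 29 35 43 52 55 52 51 52 50 55 54 65 82]]
```

```bash
cat > pl.py <<'E'
from fit import *
np.set_printoptions(precision=1,suppress=True,linewidth=260)
u=np.array([.5686,.1141,.0935])
s=snapshot("wrist");C=cam(s);g=s["pixels"].mean(2)
Q=lambda xp,y,zp,a:proj(C,W(u,(-.08+xp*np.cos(a)-zp*np.sin(a),y,.05+xp*np.sin(a)+zp*np.cos(a))))
for a in(.65,.7,.75,.8,.85): print(a,"far-left",Q(.165,.094,.004,a),"near-left",Q(.0065,.094,.014,a),"barL",Q(.148,.029,.044,a),"barR",Q(.148,-.045,.044,a),"far mid",Q(.165,.05,.004,a))
print("cols",np.arange(130,420,8))
for r in range(60,270,7): print(r,g[r-1:r+2,130:420].mean(0)[::8].astype(int))
E
python3 pl.py
```

```text
0.65 far-left [392.9  83.3] near-left [230.6  96.3] barL [336.7 187. ] barR [335.1 288.6] far mid [388.7 150.8]
0.7 far-left [387.3  81.8] near-left [229.9  96.3] barL [327.1 188.6] barR [326.4 292.3] far mid [383.2 151.6]
0.75 far-left [380.7  80.3] near-left [229.2  96.3] barL [316.7 190.1] barR [317.  295.9] far mid [376.9 152.5]
0.8 far-left [373.   78.8] near-left [228.5  96.4] barL [305.4 191.6] barR [307.  299.4] far mid [369.6 153.4]
0.85 far-left [364.2  77.2] near-left [227.9  96.4] barL [293.4 193. ] barR [296.2 302.7] far mid [361.3 154.3]
cols [130 138 146 154 162 170 178 186 194 202 210 218 226 234 242 250 258 266 274 282 290 298 306 314 322 330 338 346 354 362 370 378 386 394 402 410 418]
60 [ 57  20 128 131 140 138 142 227 227 226 228 225 225 226  76 216 215 207 215 217 210 220 213 223 225 208 219 177 160 226 227 227 224 227 225 226 226]
67 [108  75 122 131 141 140 143 223 226 227 228 224 225 224  91 214 213 214 213 213 214 216 216 219 216 212 215 186 165 225 228 226 227 226 226 227 227]
74 [140 136  45 130 135 139 168 221 224 226 227 222 219 225  96 199 214 215 214 2
[... 3526 characters left out ...]
 81  79  79  79  82 122 127 181 199  47 124 126  83  82  84 103 167 215 226 205 204]
242 [223 183 146 147 141 198 220  33 228 227 221 226 225 226 209  86  79  82  79  81 107 124 125 180 198  25 125 126  82  83  84 119 170 218 207 200 198]
249 [219 140 150 162 146 145  39 213 223 227 227 224 225 225 220 100  81  80  75  73 125 125 123 180 200  29 124 123  81  88  80 141 163 206 199 202 204]
256 [146 163 158 150 147  47 141 164 198 221 224 227 224 152 213 118  69  76  59  59 117 124 108 130 126  32 120 118 108  83  83 150 161 207 209 201 201]
263 [215 215 199 165  82 105 168 144 144 196 220 226 229 156 179 119  73  58  54  59  86 125  86 128 137  37  83  84  84  74  77 167 155 219 203 198 204]
```

```bash
cat > pl2.py <<'E'
from fit import *
np.set_printoptions(precision=4,suppress=True,linewidth=200)
o=get_obs();print(o["time"],o["tool_pos"],o["wrist_force"],o["width"])
s=snapshot("wrist");C=cam(s);g=cv2.GaussianBlur(s["pixels"].mean(2).astype(np.float32),(3,3),0)
def edge(line,lo,hi,rise):   # strongest gradient in line[lo:hi]
    d=np.diff(line[lo:hi])*rise; k=int(d.argmax()); w=np.clip(d[max(k-2,0):k+3],0,None)
    return lo+.5+(np.arange(max(k-2,0),max(k-2,0)+len(w))*w).sum()/w.sum()
F=[(r,edge(g[r],364,394,1)) for r in range(115,215,10)]      # far top edge (dark->mid), by row
N=[(r,edge(g[r],225,262,-1)) for r in range(115,215,10)]     # ledge inner edge (bright->dark)
L=[(c,edge(g[:,c],75,110,-1)) for c in range(300,376,8)]     # left plate edge
B=[(r,(edge(g[r],300,320,1)+edge(g[r],320,336,-1))/2) for r in range(195,222,5)]
print("F",np.array(F)[:,1]);print("N",np.array(N)[:,1]);print("L",np.array(L)[:,1]);print("B",np.array(B)[:,1])
def Q(u,xp,y,zp): a=u[3];return proj(C,W(u[:3],(-.08+xp*np.cos(a)-zp*np.sin(a),y,.05+u[4]+xp*np.sin(a)+zp*np.cos(a))))
def onrow(u,xp,zp,r,ya,yb):
    p,q=Q(u,xp,ya,zp),Q(u,xp,yb,zp);t=(r-p[1])/(q[1]-p[1]);return p[0]+t*(q[0]-p[0])
def oncol(u,y,zp,c):
    p,q=Q(u,.03,y,zp),Q(u,.165,y,zp);t=(c-p[0])/(q[0]-p[0]);return p[1]+t*(q[1]-p[1])
def f(u,useN=True):
    e=[onrow(u,.165,.004,r,.08,.0)-x for r,x in F]+[oncol(u,.094,.004,c)-x for c,x in L]+[onrow(u,.148,.044,r,.03,-.03)-x for r,x in B]
    if useN: e+=[onrow(u,.0065,.014,r,.08,.0)-x for r,x in N]
    return np.r_[np.array(e)/3,(u[0]-.5686)/.002,(u[1]-.1141)/.003,(u[2]-.0935)/.01,u[4]/.002]
for un in(True,False):
    q=least_squares(lambda u:f(u,un),[.5686,.1141,.0935,.74,0],loss="soft_l1");J=np.linalg.inv(q.jac.T@q.jac)
    print("useN",un,q.x,"sd",np.sqrt(J[3,3]),(f(q.x,un)*3).round(1))
E
python3 pl2.py
```

```text
29.8 [0.5707 0.1069 0.1382] [9.0531 1.5472 7.4508] 0.011371093083816567
F [385.7528 385.4481 384.5849 384.1638 383.5498 382.7227 382.2035 381.5897 380.9563 380.3895]
N [240.0333 240.6376 241.3867 242.1711 242.8599 243.5857 244.2185 244.7397 245.4497 246.239 ]
L [93.2226 92.3524 87.1685 87.8378 90.2541 89.2238 88.3524 87.4856 86.7108 86.1046]
B [320.2884 320.2068 319.9563 320.026  319.7583 319.9417]
useN True [ 0.5776  0.1128  0.0893  0.8001 -0.0005] sd 0.010924432722519452 [ 0.1 -0.2  0.1 -0.2 -0.2  0.  -0.1 -0.1 -0.1 -0.2 -0.1 -0.1  4.1  2.6 -0.8 -0.7 -0.7 -0.7 -0.9 -1.2 -0.   0.   0.3  0.2  0.4  0.2 -0.5 -0.4 -0.5 -0.5 -0.6 -0.6 -0.5 -0.4 -0.4 -0.5 13.4 -1.3 -1.2
 -0.8]
useN False [0.5731 0.1124 0.0862 0.7641 0.0015] sd 0.025987039469796875 [-0.6 -0.9 -0.7 -0.9 -1.  -0.8 -0.9 -1.  -1.  -1.1 -0.5 -0.5  3.9  2.4 -0.9 -0.7 -0.6 -0.6 -0.6 -0.8  0.8  0.8  1.1  0.9  1.2  0.9  6.8 -1.7 -2.2  2.3]
```

```bash
sed -i 's/onrow(u,.0065,.014/onrow(u,.0065,.004/; s#(u\[0\]-.5686)/.002#(u[0]-.5686)/SX#; s/^def edge/SX=.002\ndef edge/' pl2.py; sed -i 's/np.array(e)\/3/np.array(e)/; s/(f(q.x,un)\*3)/(f(q.x,un))/' pl2.py
cat >> pl2.py <<'E'
SX=.02;q=least_squares(f,q.x,loss="soft_l1");print("free x",q.x)
E
python3 pl2.py | grep -v "^[FNLB] "
```

```text
29.85 [0.5707 0.1069 0.1382] [8.5662 1.3335 8.2878] 0.011003253169179605
useN True [0.571  0.1112 0.0871 0.7523 0.0083] sd 0.0040622563921647835 [ 0.1 -0.1  0.  -0.2 -0.2 -0.  -0.2 -0.2 -0.2 -0.3 -0.2 -0.2  4.2  2.8 -0.5 -0.2 -0.3 -0.1 -0.2 -0.4 -0.   0.   0.2  0.2  0.2  0.2  0.1  0.2  0.1 -0.  -0.  -0.1 -0.1  0.1  0.  -0.1  1.2 -1.  -0.6
  4.2]
useN False [0.575  0.1121 0.0844 0.7819 0.0023] sd 0.01965858644651297 [ 0.3  0.   0.1 -0.2 -0.2 -0.  -0.2 -0.3 -0.3 -0.5 -0.1 -0.1  4.3  2.8 -0.4 -0.2 -0.3 -0.2 -0.2 -0.5  0.   0.   0.2  0.2  0.2  0.2  3.2 -0.7 -0.9  1.1]
free x [0.5711 0.1112 0.0879 0.7529 0.0084]
```

```bash
cat >> red.py <<'E'
print("====")
for pri,sz in((.008,.001),(.008,.005),(0.,.001)):
  for r in(.100,.104):
    M=lambda u:W(u[:3],(-.08+r*np.cos(u[3]),u[4],.05+u[5]+r*np.sin(u[3])))
    def f(u):
        return np.concatenate([proj(V["w3"],M(u))-(189.4,213.9),proj(V["w7"],M(u))-(259.9,279.4),proj(V["w8"],M(u))-(243,329.6),
           [(proj(V["w8"],W(u[:3],(.068,-.008,.094+u[5])))[0]-318.5)/.7],(u[:3]-[.571,.1112,.0879])/[.002,.002,.004],[(u[4]+.124)/.003,(u[5]-pri)/sz]])
    q=least_squares(f,[.571,.1112,.0879,.75,-.124,pri]);cov=np.linalg.inv(q.jac.T@q.jac)
    print(pri,sz,r,q.x,"sd",np.sqrt(cov[3,3]),"cost",q.cost,f(q.x)[:7].round(1))
E
python3 red.py | sed -n '/====/,$p'
```

```text
====
0.008 0.001 0.1 [ 0.5687  0.1127  0.087   0.7465 -0.1202  0.0076] sd 0.012472748725868732 cost 9.735935256107442 [-1.9  1.8  0.9  1.  -1.5 -2.2  0.1]
0.008 0.001 0.104 [ 0.5682  0.1133  0.0854  0.7694 -0.1187  0.0067] sd 0.011744353167246051 cost 14.50560898516233 [-1.4  3.4  0.9  1.  -1.9 -1.4 -0.5]
0.008 0.005 0.1 [ 0.5688  0.1125  0.0876  0.7532 -0.1207  0.0059] sd 0.014642205002291126 cost 9.352243969980137 [-2.1  1.2  1.   1.  -1.4 -2.4  0.3]
0.008 0.005 0.104 [ 0.5687  0.1126  0.0873  0.7898 -0.1204  0.0012] sd 0.013661414044159523 cost 10.37344207227172 [-2.   1.6  0.9  1.  -1.5 -2.2  0.2]
0.0 0.001 0.1 [ 0.5692  0.1118  0.0893  0.7726 -0.1223  0.0008] sd 0.012524294227078958 cost 11.324796294758944 [-2.6 -0.4  1.1  1.  -1.  -3.1  0.8]
0.0 0.001 0.104 [ 0.5688  0.1124  0.0877  0.7943 -0.1208 -0.    ] sd 0.01180875839275513 cost 9.250997533390567 [-2.1  1.2  1.   1.  -1.4 -2.4  0.3]
```

```bash
cat > sd.py <<'E'
from fit import *
np.set_printoptions(precision=2,suppress=True,linewidth=200)
s=[snapshot("side") for _ in range(2)];C=cam(s[0]);im=np.mean([x["pixels"] for x in s],0).astype(np.float32)
r=im[...,0]-im[...,1:].mean(2);m=np.zeros_like(r);m[150:161,337:347]=np.clip(r[150:161,337:347]-17,0,None)
yy,xx=np.mgrid[:400,:640];w=m/m.sum();c=np.array([(xx*w).sum(),(yy*w).sum()])
d=np.stack([xx-c[0],yy-c[1]],-1);cov=np.einsum('ij,ijk,ijl->kl',w,d,d);print("centroid",c,"axes",np.linalg.eigh(cov))
for n,u,zb in(("topside",[.5685,.1133,.0869],0),("fit3",[.5653,.1174,.0901],0),("wrist",[.571,.1112,.0879],.0),("mix",[.569,.1135,.088],0)):
    u=np.array(u)
    P=lambda a,R,y=-.122:proj(C,W(u,(-.08+R*np.cos(a),y,.05+zb+R*np.sin(a))))
    q=least_squares(lambda t:P(t[0],t[1])-c,[.77,.1]);a0=q.x
    print(n,"theta,r",a0,"dir",P(a0[0],.11)-P(a0[0],.09),"hinge",P(0,0.),"y-.126:",least_squares(lambda t:P(t[0],t[1],-.126)-c,[.77,.1]).x)
    # far-right top corner, left corners of plate at several theta for check against image
    Q=lambda x,y,z,a:proj(C,W(u,(-.08+x*np.cos(a)-z*np.sin(a),y,.05+x*np.sin(a)+z*np.cos(a))))
    print("  plate corners @.755 FR,FL,NL",Q(.165,-.11,.004,.755),Q(.165,.094,.004,.755),Q(0,.094,.004,.755),"ptr",P(.755,.104,-.124),"barends",Q(.148,.029,.044,.755))
g=im.mean(2)
print("rows150-215 cols 290-350 step");print(g[140:225:3,286:362:3].astype(int))
E
python3 sd.py
```

```text
centroid [341.31 154.89] axes EighResult(eigenvalues=array([0.4 , 5.27]), eigenvectors=array([[-0.85,  0.53],
       [ 0.53,  0.85]]))
topside theta,r [0.79 0.1 ] dir [-4.33 -4.75] hinge [362.48 178.08] y-.126: [0.77 0.1 ]
  plate corners @.755 FR,FL,NL [325.47 141.16] [305.41 174.16] [348.16 216.53] ptr [339.61 154.15] barends [326.47 159.03]
fit3 theta,r [0.8 0.1] dir [-4.32 -4.77] hinge [363.   178.85] y-.126: [0.78 0.1 ]
  plate corners @.755 FR,FL,NL [325.89 141.9 ] [306.05 175.15] [348.96 217.57] ptr [340.05 154.89] barends [327.1  159.92]
wrist theta,r [0.8 0.1] dir [-4.3  -4.76] hinge [361.85 177.59] y-.126: [0.77 0.1 ]
  plate corners @.755 FR,FL,NL [324.89 140.74] [304.86 173.62] [347.56 215.9 ] ptr [339.01 153.7 ] barends [325.87 158.53]
mix theta,r [0.8 0.1] dir [-4.31 -4.76] hinge [362.27 178.06] y-.126: [0.77 0.1 ]
  plate corners @.755 FR,FL,NL [325.25 141.16] [305.24 174.17] [348.01 216.51] ptr [339.39 154.14] barends [326.28 159.04]
rows150-215 cols 290-350 step
[[ 84  82  90 129 139 140 131 114 120  98 140 137  79  58  48  81  61 114 134 134 135 134 132 132 134 132]
[... 2297 characters left out ...]
  44  45  45  45  40  34  39  36  35  36 109  39  38  48]
 [129 131 115  78  79  86  75  51  79  80  73  49  44  46  46  47  45  42  33  37  36  52 116  39  40  75]
 [132 133  76  77  75  83  76  74  77  80  79  80  73  48  44  44  46  45  42  32  35  92  75  66  63 119]
 [132  90  77  76  77  77  86  78  74  79  78  79  80  79  79  47  44  48  44  40  29  69  65  49  55 124]
 [132  61  59  69  77  81  60  50  73  70  81  77  93 100  73  82  76  47  44  44  49  60  63  42  78 122]
 [130 132 113  75  63  82  45  56  73  71  72  72  71  71  70  69  80  77  98  59  76  56  62  47 125 123]
 [132 131 131 130 129  57  44  99  97  78  73  73  72  70  70  71  70  69  69  70  68  69  69  60 123 125]]
```

{"name": "apply_moves", "arguments": {"commands": [[0, 0, 0, -0.001, 0, 0.001, 0], [0, 0, 0, -0.002, -0.0002, 0.002, 0], [0, 0, 0, -0.003, -0.0003, 0.003, 0], [0, 0, 0, -0.0045, -0.0004, 0.0045, 0], [0, 0, 0, -0.0045, -0.0004, 0.0045, 0]]}}

```text
time: 30.65
tool_pos: [0.5649, 0.1064, 0.1418]
ee_rot: [3.128, 0.001, 1.663]
wrist_force: [6.1, 1.4, 6.5]
width: 0.011
finger_force: 30.0
```

```bash
sed -i 's/364,394,1/360,392,1/' pl2.py; python3 pl2.py; python3 - <<'E'
from h import *
s=[snapshot("side") for _ in range(2)];im=np.mean([x["pixels"] for x in s],0)
print(im.min(2)[148:162,332:348].astype(int));print((im[...,0]-im[...,1:].mean(2))[148:162,332:348].astype(int))
print([(round(m["score"],2),np.round(m["extent"])) for m in masks_of("side","scraper_mid")[:3]])
E
```

```text
30.65 [0.5649 0.1064 0.1418] [6.0606 1.3908 6.4774] 0.011000853135061018
F [388.2662 387.5901 386.786  386.29   385.57   384.8873 384.3718 383.614  383.1121 382.4368]
N [246.6344 247.3887 247.8915 248.526  249.2538 249.7232 250.4102 251.2304 251.6691 252.4262]
L [92.4834 92.7826 92.1885 87.6636 88.5509 89.3468 88.3997 83.7488 86.9122 86.1142]
B [320.2567 320.0123 319.9208 319.7424 319.7293 319.8793]
useN True [0.5711 0.1114 0.0871 0.7953 0.0095] sd 0.0039702220526768835 [-0.1 -0.1  0.1 -0.1 -0.1 -0.1 -0.2 -0.1 -0.3 -0.3  0.7 -0.5 -0.8  2.9  1.1 -0.6 -0.5  3.3 -0.8 -0.9 -0.1  0.1  0.2  0.3  0.3  0.1  0.2  0.   0.1  0.1 -0.   0.1  0.  -0.2 -0.  -0.2  1.3 -0.9 -0.6
  4.7]
useN False [0.5755 0.1124 0.0838 0.8278 0.0033] sd 0.027910253867425745 [ 0.1  0.   0.1 -0.1 -0.1 -0.1 -0.3 -0.2 -0.4 -0.4  0.9 -0.3 -0.7  2.9  1.1 -0.6 -0.6  3.2 -0.9 -1.  -0.1  0.1  0.2  0.3  0.3  0.1  3.5 -0.6 -1.   1.6]
free x [0.5712 0.1114 0.0879 0.7959 0.0095]
[[ 51  60  77  82  76  56  41  39  62  44  62  70  75  75  72  73]
 [ 55  53  78  79  76  58  48  42  60  55  68  81  75  75  71  69]
 [ 57  47  78  80  7
[... 1147 characters left out ...]
 8  32  56  47   0 -13   7  15  12  10]
 [  3   6   7   6   6   3   3  13  32  51  23   5   7   8   6   5]
 [  3   6   6   7   7   4   0   3  12  32  45  23   4   3   6   3]
 [  3   6   8   7   6   2   0   0   3  21  47  33   8   4   3   3]
 [  2   4   6   5   5   1   2   0   3   9  34  40  25   5   3   5]
 [  4   6   5   3   2   1   0   1   2   1  13  31  31   4   3   3]
 [  1   5   2   1   1   0   1   0   0   0   2   9  10   6   2   3]
 [  0   1   0   2   0   0   0   1   1   0   0   0   4   3   3   1]
 [  1  -1  -1   1   1   0   0   0   0   1  -1   0  -2   0   2   1]]
[(0.91, array([312., 244., 350., 281.])), (0.83, array([360., 225., 410., 259.])), (0.77, array([283., 270., 293., 311.]))]
```

```bash
python3 -c "
from bench import *
o=get_obs();print(o['tool_pos'],o['qvel'],o['finger_force'])
print(close_job())"
```

```text
[0.56498813 0.10644993 0.14174168] [-3.55438350e-04 -1.24552540e-03 -1.21725064e-04  4.22520796e-05
  6.97039106e-04 -3.89635445e-04] 30.005272328853607
the job is handed in; nothing more can be done
None
```

The job is handed in, and the verdict isn't shown. Camera detections put all four offcuts in the tray (steel only weakly detected) and the scraper standing on the bench. The gripper was still holding the handle at about 0.79 rad, matching my 0.75–0.80 rad estimate for the red mark; the pointer itself could not be seen clearly enough to confirm.

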